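Clamp the glued block with the ratchet clamp and keep the squeeze

ROBOT

A 7-joint arm with a two-finger parallel gripper is mounted at the origin on a cart in front of the work surface, level with it; the furniture and walls round the work are solid. World frame = base frame: x ahead of the robot, y to its left, z up, the work surface at z = 0. Lengths are in mm, angles in rad, forces in N, time in s.
With the tool pointing down it reaches from about 400 to 875 mm from the base axis. Payload 4.4 kg.
Tool frame: the origin (TCP) lies at the very end of the fingers, on their centre line; the grasp point (between the pads) lies 19 mm behind it; z points along the fingers, x is the direction in which the jaws open and shut, and the axes are right-handed (so a half turn about z gives the same grasp; the last joint's range is limited). The gripper opens to 85 mm and grips with 20 to 120 N. Pads are 22 mm wide; open, the fingers measure 114 mm over their backs; the gripper's body (76 mm by 85 mm) begins 54 mm behind the grasp point. The pads swing forward as they close: fully open they stand 13 mm farther back than shut.
Start: joints at [-1.207, 0.628, 0.038, 1.517, -0.027, 0.996, -0.02], TCP at [270.827, 590.907, 231.313] pointing down, gripper open.
Joint ranges: [-3.06, 3.06], [-0.37, 2.12], [-1.25, 1.32], [0.18, 2.47], [-1.1, 4.24], [0.23, 1.98], [-2.94, 2.94]. Speed limits (rad/s): [2.57, 2.57, 3.14, 3.14, 3.14, 3.14, 3.14].

INTERFACE

Orientations are given as [roll, pitch, yaw] about the fixed x, y, z axes, in that order (R = Rz(yaw) Ry(pitch) Rx(roll)).
In Python, from cell import ctrl, get_image, job, models gives the robot as it stands.
- The arm moves only by the tool move_arm, never from a script. Its argument "moves" is a list that holds one entry, the list of rows, each a list of 6 numbers: the shift along the tool's x, y, z in m, then the turn, a rotation vector about the tool's x, y, z in rad. A call has 1 to 20 rows; each row is the pose to reach, as a shift and turn from the pose commanded when the call began, along the tool's axes at that moment; what a row does not reach only later rows make up. A row lasts 1/8 s, in which the tool goes at most 62.5 mm and 10.7 degrees, less where a joint would pass 70% of its speed; a pose out of reach is approached as far as the arm can. A call with a gripper value outside its range is refused whole. "jaw" is the opening, from 0 (shut) to 1 (fully open), set as the call begins (left out, the last holds). The fingers move at their own pace and stop on an object; the grip force is fixed at half the most. Time passes only in rows, so rows that repeat a pose let the fingers close. It gives the time, the measured TCP pose, the force and the opening at its end, in the units of the state.
- ctrl.read_state(): the state, without advancing time (a new reading comes with each control period).
- get_image(name): name is "scene" or "top" or "wrist"; returns a dict with "color" (480x640x3 uint8, blue, green, red), "fov_y" (degrees; the focal length in pixels is half the picture's height over the tangent of half this angle, whatever the lens; pixels are square), "cx", "cy" (the principal point, pixels), "k1" (the pictures are not rectified: a ray, as slopes to the right and down, at radius r is drawn at 1 + k1 r^2 times it, then the intrinsics apply), "origin" and "orientation" of the camera in the world; the wrist camera has in their place "hand_eye" (4x4, takes a point from camera to tool coordinates, whose origin is the TCP and whose axes are the tool frame's). Camera axes: x right, y up, looking along -z (the intrinsics and any distortion apply to the point x, -y, -z); pixel columns grow to the right and rows downward; lengths in mm; the calibration is good to about 2 mm. A picture is of the moment at which its call begins: read the wrist's pose just before it. There is no depth.
- job.finish_job(): hands the job in, once; it reports no verdict.
Trained networks look in the newest picture that a camera, given by its name, has taken for a name from the list of things; names that differ only in an ending like _2 or _b are one class to them, and where a whole thing is asked for, a point or a joint stands for the part that bears it (a point fixed in the world has none). Each returns a list of dicts, best first, with "score" (0 to 1); they miss things now and then, are a little off and sometimes report something else, mostly with a low value. They report only what shows in the picture. A call takes as long as a camera call. They do not tell look-alikes from the thing itself.
- models.cut_out(camera, thing): "pixels" (480x640 bool, what is visible of it) and "uv" ([column, row] in pixels, amid what is visible of it).
- models.place_of(camera, thing): "uv" ([column, row] in pixels: a listed point, or the origin of a listed thing).
The state is a dict: "clock": time; "qpos": joint angles; "qd": joint speeds; "tau": joint torques, N m; "eef_pos": TCP position; "tool_rot": TCP orientation; "force": force on the tool from outside, world axes, zero at the start; "torque": the same for the moment, N m; "width": finger opening in mm.
Only numpy, scipy, OpenCV 4.12 (cv2) and the standard library are available. Lean on these libraries where they do the work, as an engineer would, in place of code of your own. Each camera call takes 0.05 s, during which the arm holds its last target.

TASK

Take hold of the glued-up wooden block standing on the bench clamp's board and slide it until you feel it stop square against the fixed jaw, then let go of it. Then squeeze and release the clamp's trigger against its handle post, over and over, until the moving jaw's sprung pad meets the block, and go on squeezing carefully until the pad is pushed in about half way (5 to 6 mm of its 12 mm), never nearly all the way, which would crush the glue joint. Move the jaw only with the trigger, leave the tape roll, punch and screwdriver where they lie, and finish while still holding the trigger squeezed.

Things in the scene. Friction and masses are not known exactly. Their poses are not given: they have to be found in the camera images.
- clamp: Fixed bench clamp on a plywood board. Origin on the table; x runs along the bar from handle (-x) to fixed jaw, y across, z up. In mm: board x -190..135, y -45..45, top z 12; grey housing x -151..-83, y -22..22, to z 98; on it an upright black handle post x -100..-86, y -13..13, z 98..152, with the trigger lever behind it (-x); fixed jaw: face at x 95, 60 wide, to z 100.
- squeeze_point (a point): Fixed point at x -104, y 0, z 125 mm of the clamp: midway between the post's front face (x -86) and the rear face of the fully squeezed trigger (x -122). Fingers closing along the clamp's x about it, from 72 mm or more open to 36 mm, make a full stroke from rest.
- trigger (a joint): Trigger angle (rad): 0 released (leans back), 0.16 fully squeezed toward the post. Pivot line along y at x -124, z 20 mm of the clamp. A spring (2 N at the grip) returns it. Its grip moves 16.6 mm in all. Its pawl catches the bar's teeth (6 mm pitch) when squeezed, after up to 6 mm of idle travel at the bar, and slides back over them; release it below 0.035 rad to catch the next tooth.
- trigger_lever: Upright black lever behind (-x of) the handle post, 12 mm thick, 26 wide, grip part z 98..152. At z 125 its rear face is at clamp x -138 mm released, -122 fully squeezed: post and lever together measure 52 mm released, 36 squeezed. Origin at its pivot.
- trigger_grip (a point): Middle of the trigger lever's grip part, 125 mm above the table; moves with the lever.
- jaw (a joint): Advance of the toothed bar and moving jaw toward the fixed jaw (m). The free pad's face is at clamp x = this value. Squeezing drives it about 0.58 mm per mm of trigger motion at the grip once a tooth is caught: 3 to 9.5 mm on the first full stroke, then 6 mm each. Friction (8 N) holds it when the trigger is released.
- jaw_head: Grey plate of the moving jaw on the bar's front end, 12 mm thick, 44 wide, z 34..100; front face 20 mm behind the uncompressed pad face. Its frame coincides with the clamp's shifted by joint jaw along x.
- pad (a joint): How far the sprung steel pad in front of the moving jaw is pushed back into it (m): 0 = not touched, 0.012 = pushed fully in. Spring 0.8 N per mm, with 0.8 N at 0.
- pad_face: Steel pad plate 8 x 40 x 60 mm (z 37..97) on two sprung pins in front of the moving jaw; faces the block. Its frame coincides with the jaw's when not pressed; its front face is its x = 0 plane.
- block: Loose upright wooden block, a light and a darker board glued face to face: 56 mm along its x, 44 along its y (grasp here from above), 85 high, about 0.16 kg. Origin at the centre of its underside, on the board (z 12 mm). Starts 8 to 16 mm short of the fixed jaw, a little turned and off centre; home, its origin is at clamp x 67 mm.
- tape_roll: Black tape roll, 62 mm across, 19 high, on the table beside the clamp. Bystander; origin at the centre of its underside.
- punch: Steel punch 20 x 140 x 14 mm lying beside the clamp. Bystander; origin at the centre of its underside.
- screwdriver: Screwdriver 27 x 218 x 31 mm lying on the far side of the clamp. Bystander; origin at the centre of its underside.
Not all that is in view belongs to the job. Several things have the shape of the block; the one meant has the colours described above.

How it is judged:
By the outcome, as a careful person would: the job done as asked, in the order asked, and still so for the second after the job is handed in, while the arm keeps its last pose, push and grip.
It also fails if it takes over 67 s, if anything falls off the work surface, if the arm or the gripper's body presses on something with over 40 N, if the wrist force passes 120 N, or if a joint passes its speed limit or range.

## Working session

There is one attempt and no reset: what is moved stays moved. The work goes in short steps, Python scripts to look and compute and a tool call to move; the robot and the scene stay as the last step left them, time stands still between calls to the robot, and variables do not carry over. Pictures are saved under pics/ and viewed, and the job is handed in when it is done.

Besides the shell and the picture viewer there is one more tool, called by a JSON object that holds its "api" and its "payload". move_arm: Moves the arm, as the interface text tells. Its arguments: {"type":"object","properties":{"moves":{"type":"array","items":{"type":"array","items":{"type":"array","items":{"type":"number"}}}},"jaw":{"type":"number"}},"required":["moves"]}

```bash
ls; mkdir -p pics
python3 - <<'E'
from cell import ctrl,get_image,job,models
import cv2
s=ctrl.read_state();print({k:s[k] for k in('clock','eef_pos','tool_rot','force','width')})
for n in('scene','top','wrist'):
    i=get_image(n);cv2.imwrite(f'pics/{n}0.png',i['color']);print(n,{k:v for k,v in i.items() if k!='color'})
    for t in('clamp','block','squeeze_point','trigger_grip','trigger_lever','jaw_head','pad_face','tape_roll','punch','screwdriver'):
        try:print(t,[(round(d['score'],2),[round(float(x)) for x in d['uv']]) for d in models.place_of(n,t)][:4],[(round(d['score'],2),[round(float(x)) for x in d['uv']],int(d['pixels'].sum())) for d in models.cut_out(n,t)][:4])
        except Exception as e:print(t,e)
print(ctrl.read_state()['clock'])
E
```

```text
pics
{'clock': 0.0, 'eef_pos': array([270.57703836, 590.35863758, 230.4181776 ]), 'tool_rot': array([3.14156788e+00, 1.80128316e-03, 1.14102572e+00]), 'force': array([0.44500745, 0.15661163, 0.32567863]), 'width': 85.32017756447298}
scene {'fov_y': 55.21487407086513, 'cx': 311.832318034565, 'cy': 244.08166227657927, 'k1': 0.010194500775754511, 'origin': array([ 178.83938792, -612.93159483,  505.92868372]), 'orientation': array([ 1.05068866, -0.0018112 , -0.48485869])}
clamp [(0.76, [342, 278])] [(0.52, [422, 292], 522)]
block [(0.84, [226, 310]), (0.73, [336, 261]), (0.73, [257, 240]), (0.56, [202, 255])] [(0.93, [201, 237], 1163), (0.83, [255, 222], 1272), (0.58, [222, 290], 1999), (0.55, [330, 232], 754)]
squeeze_point [(0.71, [362, 247]), (0.39, [275, 275])] [(0.57, [352, 283], 6566)]
trigger_grip [(0.96, [373, 258])] [(0.92, [371, 266], 720)]
trigger_lever [(0.69, [361, 309])] [(0.66, [366, 265], 759)]
jaw_head [(0.87, [341, 276]), (0.17, [363, 249])] [(0.6, [347, 255], 945)]
pad_face [] [(0.45, [341, 237], 70)]
tape_roll [(0.88, [275, 273])] [(0.97, [278, 271], 563)]
punch [(0.7
[... 1125 characters left out ...]
9, [389, 175], 524), (0.74, [340, 219], 94)]
wrist {'fov_y': 65.77816436459831, 'cx': 320.71661018570603, 'cy': 240.26351964466784, 'k1': -0.06649855187022267, 'hand_eye': array([[ 9.99999794e-01, -4.01143841e-04, -5.01568908e-04,
         6.28539748e-01],
       [-5.22057016e-04, -9.62579920e-01, -2.70997464e-01,
        -6.91995841e+01],
       [-3.74091196e-04,  2.70997670e-01, -9.62579931e-01,
        -1.41664183e+02],
       [ 0.00000000e+00,  0.00000000e+00,  0.00000000e+00,
         1.00000000e+00]])}
clamp [] []
block [] [(0.89, [127, 472], 344)]
squeeze_point [] []
trigger_grip [] []
trigger_lever [] []
jaw_head [] []
pad_face [] []
tape_roll [] []
punch [] []
screwdriver [] []
3.15
```

View pics.

View pics/scene0.png

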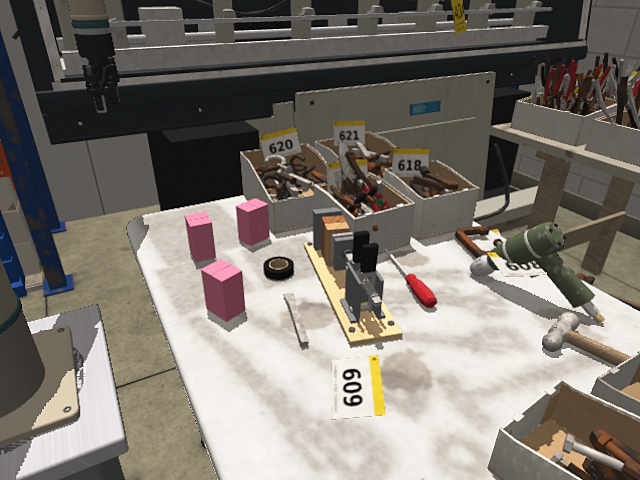

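View pics/top0.png

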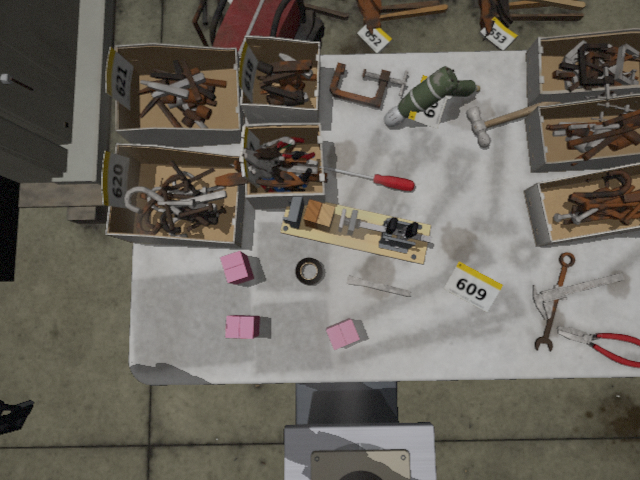

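Run:
```python
import cv2,numpy as np
a=cv2.imread('pics/scene0.png')[170:350,170:470];b=cv2.imread('pics/top0.png')[150:360,210:460]
a=cv2.resize(a,None,fx=2,fy=2,interpolation=cv2.INTER_CUBIC);cv2.imwrite('pics/sc.png',a)
b=cv2.resize(b,None,fx=2.8,fy=2.8,interpolation=cv2.INTER_CUBIC);cv2.imwrite('pics/tc.png',b)
```

```text
(no output)
```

View pics/sc.png

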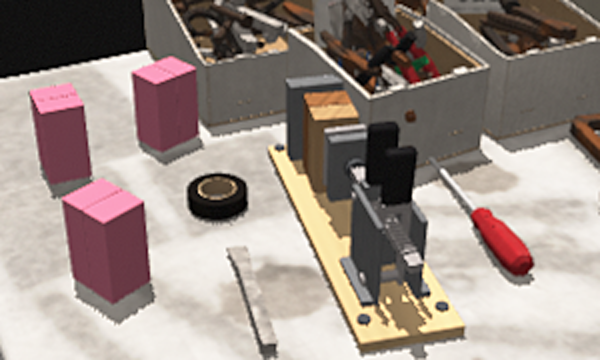

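View pics/tc.png

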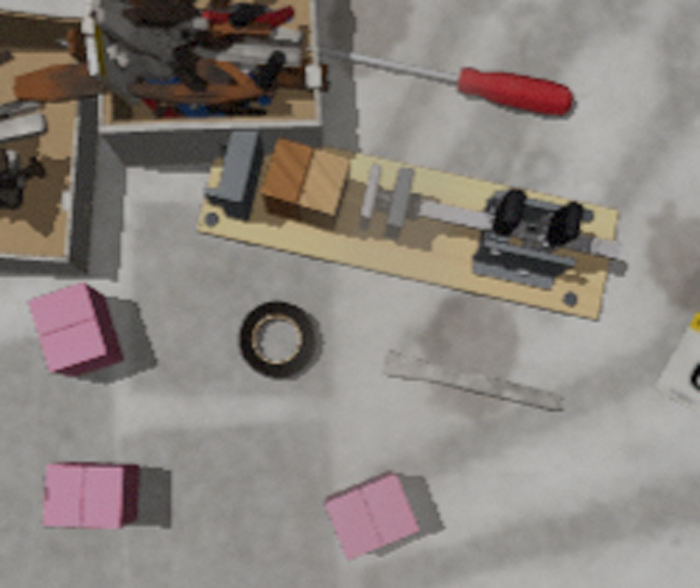

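```bash
cat > h.py <<'E'
import numpy as np,cv2
from scipy.spatial.transform import Rotation as R
from scipy.optimize import least_squares
def eul(o): return R.from_euler('xyz',o).as_matrix()
def cam(i,state=None):
    if 'origin' in i: C=np.array(i['origin']);M=eul(i['orientation'])
    else:
        T=np.eye(4);T[:3,:3]=eul(state['tool_rot']);T[:3,3]=state['eef_pos'];T=T@i['hand_eye'];C=T[:3,3];M=T[:3,:3]
    return dict(C=C,M=M,f=240/np.tan(np.radians(i['fov_y']/2)),cx=i['cx'],cy=i['cy'],k=i['k1'])
def proj(c,P):
    p=(np.atleast_2d(P)-c['C'])@c['M'];x=p[:,0]/-p[:,2];y=-p[:,1]/-p[:,2];s=1+c['k']*(x*x+y*y)
    return np.c_[c['cx']+c['f']*x*s,c['cy']+c['f']*y*s]
def ray(c,uv,z):
    d=(np.array(uv,float)-[c['cx'],c['cy']])/c['f'];u=d.copy()
    for _ in range(8):u=d/(1+c['k']*(u@u))
    v=c['M']@np.array([u[0],-u[1],-1]);return c['C']+v*(z-c['C'][2])/v[2]
def c2w(p,P):
    P=np.atleast_2d(np.array(P,float));a=p[2];ca,sa=np.cos(a),np.sin(a)
    return np.c_[p[0]+ca*P[:,0]-sa*P[:,1],p[1]+sa*P[:,0]+ca*P[:,1],P[:,2]]
E
python3 - <<'E'
from h import *
from cell import get_image
i=get_image('top');c=cam(i)
q=lambda u,v:(210+u/2.8,150+v/2.8)
pts=[((135,45,12),q(196,232)),((-190,45,12),q(598,318)),((-190,-45,12),q(618,210))]
for P,uv in pts:print(P,ray(c,uv,P[2]).round(1))
f=lambda p:np.concatenate([proj(c,c2w(p,[P]))[0]-uv for P,uv in pts])
r=least_squares(f,[620,60,1.5],x_scale=[10,10,.1]);p=r.x;print(p,r.fun.round(1))
im=i['color'].copy();im=cv2.resize(im[170:290,260:460],None,fx=4,fy=4,interpolation=cv2.INTER_CUBIC)
def box(x0,x1,y0,y1,z,col):
    uv=proj(c,c2w(p,[(x0,y0,z),(x1,y0,z),(x1,y1,z),(x0,y1,z)]));uv=((uv-[260,170]+.5)*4-.5)
    cv2.polylines(im,[uv.round().astype(int)],True,col,1)
box(-190,135,-45,45,12,(0,0,255));box(-100,-86,-13,13,152,(0,255,0));box(-151,-83,-22,22,98,(255,0,0));box(95,115,-30,30,100,(255,0,255))
cv2.imwrite('pics/ov.png',im)
# block top corners
for u,v in[(277,137),(350,157),(338,218),(262,196)]:print(ray(c,q(u,v),97).round(1))
E
```

```text
(135, 45, 12) [565.4 161.7  12. ]
(-190, 45, 12) [ 491. -153.   12.]
(-190, -45, 12) [ 576.4 -172.9   12. ]
[577.85044038  21.2357191    1.33629656] [-0.6 -0.   0.1  0.5  0.5 -0.5]
[620.8  93.5  97. ]
[604.8  40.4  97. ]
[559.8  50.1  97. ]
[577.1 105.   97. ]
```

View pics/ov.png

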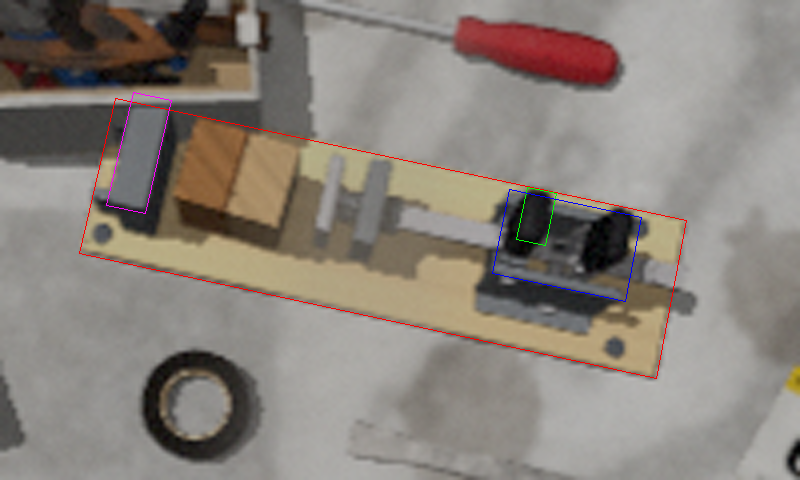

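The pink boxes, at top-view pixels (236,267), (241,327) and (343,334), are look-alikes. The light and dark brown block between the jaws at (319,220) fits the description, and the enlarged crops confirm its two-tone colour. I'm moving above it for a closer wrist look.

{"api": "move_arm", "payload": {"moves": [[[-0.04,0.06,0,0,0,0.16],[-0.08,0.12,0,0,0,0.32],[-0.12,0.18,0,0,0,0.48],[-0.16,0.24,0,0,0,0.65],[-0.2,0.3,0,0,0,0.81],[-0.235,0.352,0,0,0,0.95],[-0.27,0.405,0,0,0,1.1],[-0.305,0.456,0,0,0,1.24],[-0.338,0.507,0,0,0,1.376],[-0.338,0.507,0,0,0,1.376],[-0.338,0.507,0,0,0,1.376],[-0.338,0.507,0,0,0,1.376],[-0.338,0.507,0,0,0,1.376]]]}}

```text
clock: 4.82
eef_pos: [590.2, 74.4, 231.2]
tool_rot: [-3.141, 0.001, -0.232]
force: [-0.2, -1.0, 0.5]
width: 85.3
```

Run:
```python
from h import *
from cell import get_image,ctrl
import pickle
s=ctrl.read_state();print(s['clock'],s['eef_pos'],s['tool_rot'],s['force'],s['qpos'].round(2))
i=get_image('wrist');cv2.imwrite('pics/w1.png',i['color']);pickle.dump((i,s),open('w1.pkl','wb'))
```

```text
4.825 [590.20690033  74.36563825 231.19509209] [-3.14064982e+00  9.62572279e-04 -2.32342270e-01] [-0.22218133 -0.9882814   0.47842712] [-0.43  0.58  0.42  1.69 -0.28  0.94 -0.14]
```

View pics/w1.png

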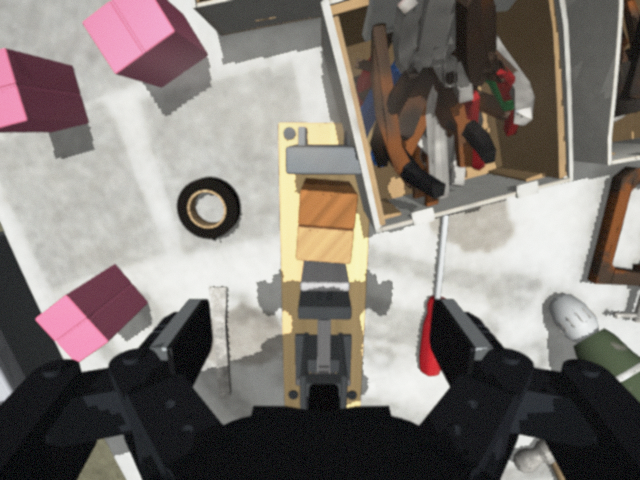

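Run:
```python
from h import *
import pickle
i,s=pickle.load(open('w1.pkl','rb'))
im=cv2.resize(i['color'][110:410,240:440],None,fx=4,fy=4,interpolation=cv2.INTER_CUBIC)
cv2.imwrite('pics/w1a.png',im[:600]);cv2.imwrite('pics/w1b.png',im[600:])
```

```text
(no output)
```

View pics/w1a.png

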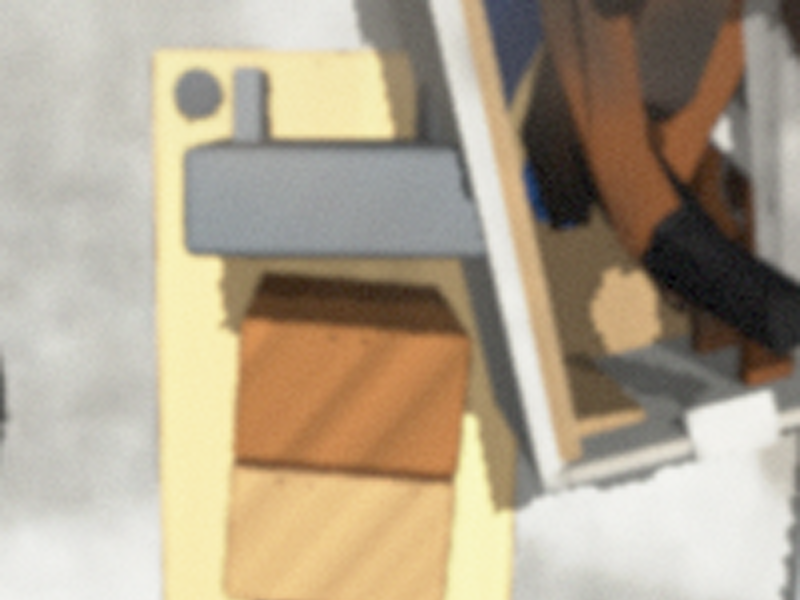

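View pics/w1b.png

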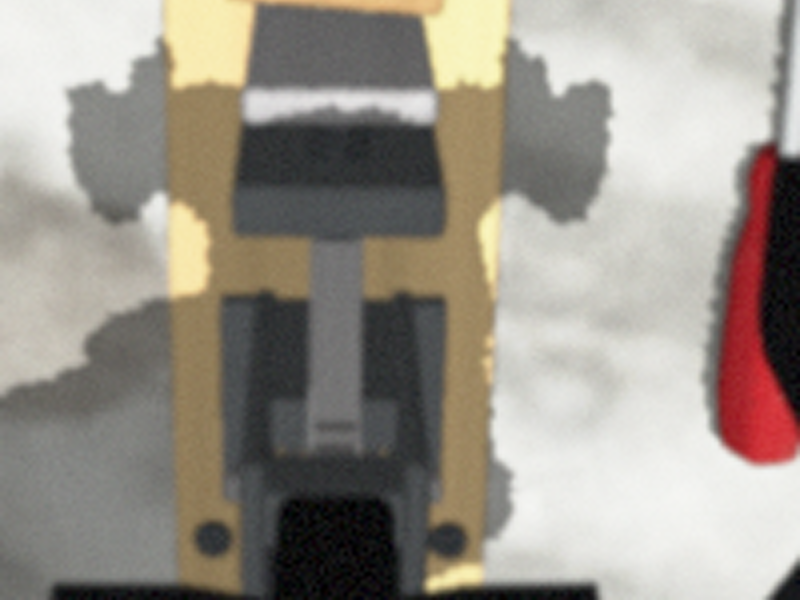

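```bash
python3 - <<'E'
from h import *
import pickle
from cell import get_image
i,s=pickle.load(open('w1.pkl','rb'));w=cam(i,s);t=cam(get_image('top'))
q=lambda u,v:(240+(u-1.5)/4,110+(v-1.5)/4)
def w2c(p,P):
    d=P[:2]-p[:2];a=p[2];return np.array([np.cos(a)*d[0]+np.sin(a)*d[1],-np.sin(a)*d[0]+np.cos(a)*d[1]])
obs=[(q(152,50),12,135,45),(q(186,253),100,95,30),(q(330,254),100,95,None),(q(470,256),100,95,None),(q(158,470),12,None,45),(q(174,1020),12,None,45),(q(500,860),12,None,-45),(q(511,640),12,None,-45),(q(232,833),100,None,22),(q(444,833),100,None,-22)]
def f(p):
    r=[]
    for uv,z,x,y in obs:
        c=w2c(p,ray(w,uv,z))
        if x is not None:r.append(c[0]-x)
        if y is not None:r.append(c[1]-y)
    return np.array(r)
p=least_squares(f,[578,21,1.336],x_scale=[10,10,.1],loss='soft_l1').x
print(p,f(p).round(1))
np.save('p.npy',p)
# block top
B=[w2c(p,ray(w,q(u,v),97)) for u,v in[(243,316),(470,338),(443,612),(224,596)]]
print('block',np.round(B,1),np.mean(B,0))
for u,v in((97,1)): pass
E
python3 - <<'E'
from h import *
import pickle
from cell import get_image
i,s=pickle.load(open('w1.pkl','rb'));w=cam(i,s);t=cam(get_image('top'));p=np.load('p.npy')
def w2c(p,P):
    d=P[:2]-p[:2];a=p[2];return np.array([np.cos(a)*d[0]+np.sin(a)*d[1],-np.sin(a)*d[0]+np.cos(a)*d[1]])
for z in(60,80,90,100,110,120,130,140):print(z,ray(w,(377.5,231.6),z)[:2].round(),ray(t,(325,193.4),z)[:2].round(),w2c(p,ray(w,(377.5,231.6),z)).round(), 'upper',w2c(p,ray(w,(352,134),z)).round())
q=lambda u,v:(240+(u-1.5)/4,110+(v-1.5)/4)
print('pad front z97',w2c(p,ray(w,q(340,690),97)),'head back z100',w2c(p,ray(w,q(340,835),100)),'post front z152',w2c(p,ray(w,q(335,1100),152)),w2c(p,ray(w,q(275,1110),152)),w2c(p,ray(w,q(395,1110),152)))
E
```

```text
[581.06524859  23.37170984   1.32987975] [-1.  -0.1  0.3 -0.6  0.3  0.2  0.4 -0.4  0.1  0.1 -0.1  0.8]
block [[ 83.4  19.2]
 [ 79.7 -23.2]
 [ 25.6 -19.8]
 [ 28.5  23.2]] [54.31348999 -0.1383126 ]
60 [635.  53.] [641.  60.] [ 42. -46.] upper [123. -21.]
80 [634.  59.] [636.  60.] [ 47. -43.] upper [123. -19.]
90 [633.  61.] [633.  60.] [ 49. -41.] upper [123. -19.]
100 [632.  64.] [631.  60.] [ 52. -39.] upper [123. -18.]
110 [631.  67.] [628.  60.] [ 54. -38.] upper [123. -17.]
120 [630.  70.] [626.  60.] [ 57. -36.] upper [123. -16.]
130 [629.  73.] [623.  60.] [ 59. -35.] upper [123. -15.]
140 [628.  76.] [621.  60.] [ 62. -33.] upper [123. -15.]
pad front z97 [8.97527384 0.25882212] head back z100 [-21.54067644  -0.08620476] post front z152 [-46.16901084   0.93260859] [-48.38339824  11.46762095] [-48.17831444  -9.6504476 ]Traceback (most recent call last):
  File "<stdin>", line 22, in <module>
TypeError: cannot unpack non-iterable int object
```

{"api": "move_arm", "payload": {"moves": [[[0.001,0.018,0.03,0,0,0.009],[0.001,0.018,0.07,0,0,0.009],[0.001,0.018,0.1,0,0,0.009],[0.001,0.018,0.11,0,0,0.009],[0.001,0.018,0.11,0,0,0.009],[0.001,0.018,0.11,0,0,0.009]]], "jaw": 0.68}}

```text
clock: 5.72
eef_pos: [588.6, 54.8, 122.6]
tool_rot: [-3.141, -0.002, -0.244]
force: [0.2, 0.0, 0.1]
width: 58.3
```

Run:
```python
from h import *
from cell import get_image,ctrl
import pickle
s=ctrl.read_state();print(s['clock'],s['eef_pos'],s['tool_rot'],s['force'],s['width'])
i=get_image('wrist');pickle.dump((i,s),open('w2.pkl','wb'))
j=get_image('scene');j2=get_image('top')
cv2.imwrite('pics/w2.png',i['color'])
cv2.imwrite('pics/s2.png',np.hstack([cv2.resize(j['color'][130:350,240:440],None,fx=2,fy=2,interpolation=cv2.INTER_CUBIC),cv2.resize(j2['color'][130:350,230:410],None,fx=2,fy=2,interpolation=cv2.INTER_CUBIC)]))
```

```text
5.725 [588.64834579  54.75751077 122.59735231] [-3.14079658e+00 -2.24855125e-03 -2.43806262e-01] [0.2118124  0.02943485 0.14796574] 58.262520537838576
```

View pics/w2.png

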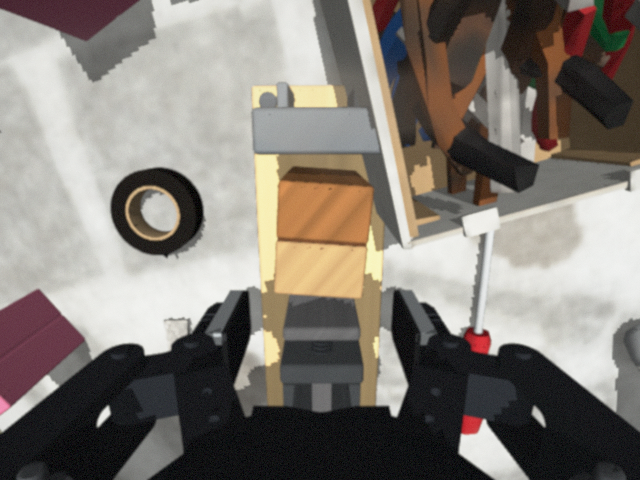

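View pics/s2.png

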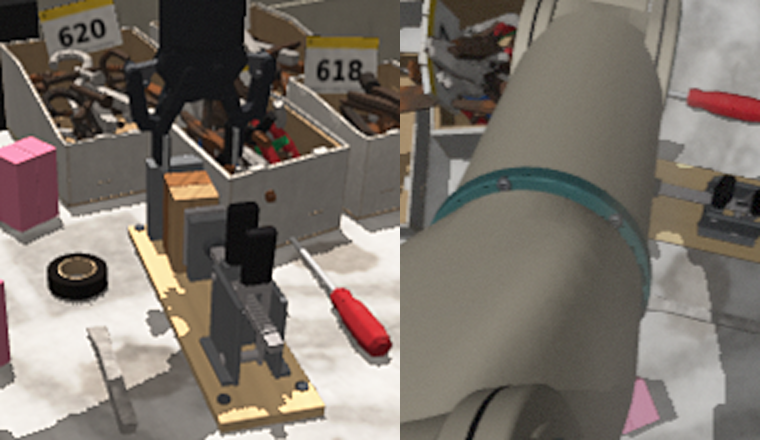

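Run:
```python
from h import *
import pickle
i,s=pickle.load(open('w2.pkl','rb'))
im=cv2.resize(i['color'][70:320,230:430],None,fx=4,fy=4,interpolation=cv2.INTER_CUBIC)
cv2.imwrite('pics/w2a.png',im[:600]);cv2.imwrite('pics/w2b.png',im[400:])
```

```text
(no output)
```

View pics/w2a.png

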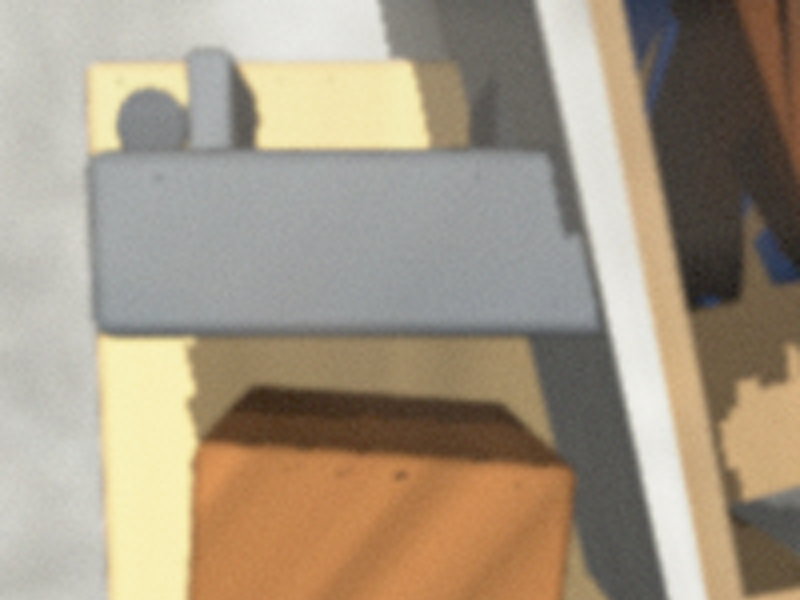

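View pics/w2b.png

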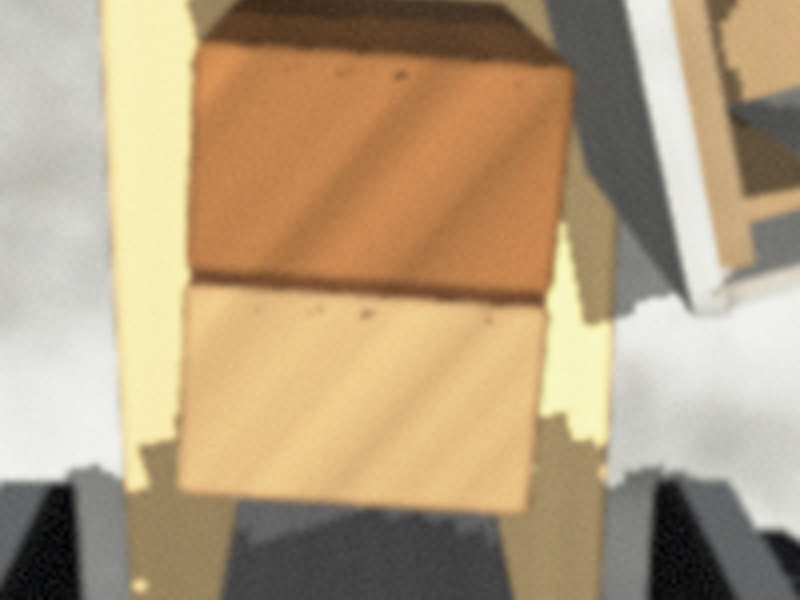

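```bash
cat >> h.py <<'E'
def w2c(p,P):
    d=P[:2]-p[:2];a=p[2];return np.array([np.cos(a)*d[0]+np.sin(a)*d[1],-np.sin(a)*d[0]+np.cos(a)*d[1]])
E
python3 - <<'E'
from h import *
import pickle
i,s=pickle.load(open('w2.pkl','rb'));w=cam(i,s)
q=lambda u,v:(230+(u-1.5)/4,70+(v-1.5)/4)
obs=[(q(88,62),12,135,45),(q(99,332),100,95,30),(q(330,331),100,95,None),(q(600,331),100,95,-30),(q(104,430),12,None,45),(q(122,800),12,None,45),(q(607,830),12,None,-45),(q(613,720),12,None,-45)]
def f(p):
    r=[]
    for uv,z,x,y in obs:
        c=w2c(p,ray(w,uv,z))
        if x is not None:r.append(c[0]-x)
        if y is not None:r.append(c[1]-y)
    return np.array(r)
p=least_squares(f,[578,21,1.336],x_scale=[10,10,.1],loss='soft_l1').x
print(p,f(p).round(1));np.save('p2.npy',p)
B=np.array([w2c(p,ray(w,q(u,v),97)) for u,v in[(197,441),(574,468),(527,912),(180,890)]])
print('block',B.round(1),B.mean(0))
print('tcp',w2c(p,s['eef_pos']),'yaw rel',s['tool_rot'][2]+np.pi/2-p[2])
for z in(60,75,85,95,105,115):print(z,w2c(p,ray(w,q(700,710),z)).round(1),w2c(p,ray(w,q(535,2),z)).round(1),w2c(p,ray(w,q(600,330),z)).round(1))
E
```

```text
[580.71373121  23.25204488   1.32389299] [-1.  -0.3  0.1 -0.7  0.2  0.4  5.  -0.7 -1.1  0.8  0.8]
block [[ 83.   19.2]
 [ 80.1 -23.2]
 [ 25.7 -19.7]
 [ 28.5  22.8]] [54.33436641 -0.2390752 ]
tcp [3.24892667e+01 6.02233481e-03] yaw rel 0.003097077308613194
60 [ 40.5 -48.2] [135.4 -21.3] [ 93.9 -31.3]
75 [ 45.1 -44.6] [132.9 -19.7] [ 94.5 -29. ]
85 [ 48.1 -42.2] [131.3 -18.6] [ 94.9 -27.4]
95 [ 51.1 -39.8] [129.6 -17.6] [ 95.3 -25.8]
105 [ 54.1 -37.4] [128.  -16.5] [ 95.7 -24.3]
115 [ 57.1 -35. ] [126.3 -15.4] [ 96.1 -22.7]
```

{"api": "move_arm", "payload": {"moves": [[[-0.002,0,0.02,0,0,0],[-0.002,0,0.04,0,0,0],[-0.002,0,0.055,0,0,0],[-0.002,0,0.06,0,0,0],[-0.002,0,0.06,0,0,0],[-0.002,0,0.06,0,0,0]]]}}

```text
clock: 6.62
eef_pos: [586.3, 55.0, 61.9]
tool_rot: [-3.141, -0.001, -0.244]
force: [-0.4, 0.0, -0.2]
width: 58.2
```

Run:
```python
from h import *
from cell import get_image,ctrl
s=ctrl.read_state();print(s['clock'],s['eef_pos'],s['tool_rot'],s['force'],s['width'])
i=get_image('wrist');j=get_image('scene')
cv2.imwrite('pics/w3.png',i['color'])
cv2.imwrite('pics/s3.png',cv2.resize(j['color'][150:300,270:420],None,fx=4,fy=4,interpolation=cv2.INTER_CUBIC))
```

```text
6.625 [586.26593422  55.03306635  61.93695782] [-3.14124966e+00 -1.15783159e-03 -2.44157314e-01] [-0.39183062  0.02004725 -0.20871407] 58.21423825897752
```

View pics/w3.png

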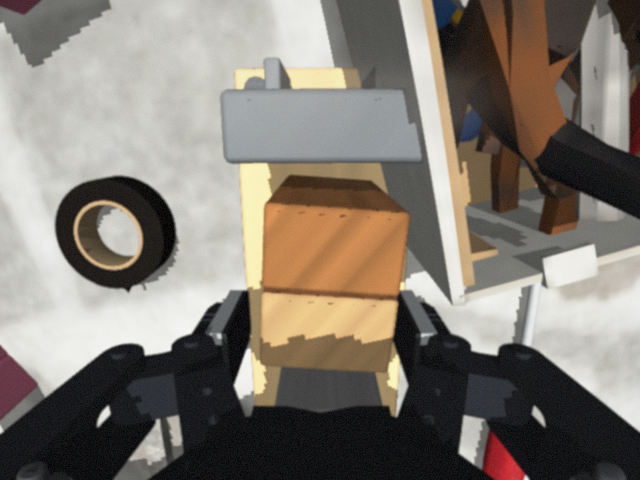

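View pics/s3.png

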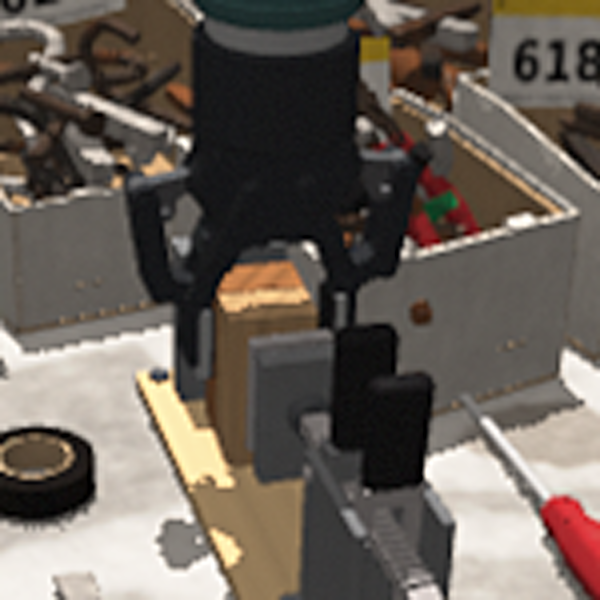

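{"api": "move_arm", "payload": {"moves": [[[0,0,0,0,0,0],[0,0,0,0,0,0],[0,0,0,0,0,0],[0,0,0,0,0,0],[0,0,0,0,0,0],[0,0,0,0,0,0]]], "jaw": 0}}

```text
clock: 7.48
eef_pos: [586.2, 55.1, 62.0]
tool_rot: [-3.141, -0.001, -0.244]
force: [-0.1, -0.4, 5.5]
width: 43.9
```

Run:
```python
from h import *
from cell import get_image,ctrl
s=ctrl.read_state();print(s['clock'],s['eef_pos'],s['tool_rot'],s['force'],s['width'])
i=get_image('wrist')
cv2.imwrite('pics/w4.png',i['color'])
```

```text
7.475 [586.20896292  55.10831762  62.0338019 ] [-3.14110689e+00 -1.05619721e-03 -2.44012814e-01] [-0.11241574 -0.39947552  5.49906849] 43.85334733421227
```

View pics/w4.png

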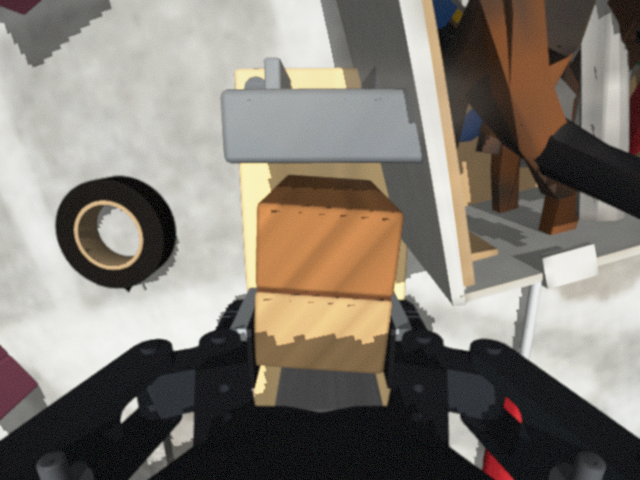

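{"api": "move_arm", "payload": {"moves": [[[0,-0.001,0,0,0,0],[0,-0.003,0,0,0,0],[0,-0.005,0,0,0,0],[0,-0.007,0,0,0,0],[0,-0.008,0,0,0,0],[0,-0.009,0,0,0,0],[0,-0.009,0,0,0,0]]]}}

```text
clock: 8.4
eef_pos: [588.4, 62.1, 62.1]
tool_rot: [3.14, -0.002, -0.245]
force: [-1.3, -3.5, 5.7]
width: 43.7
```

{"api": "move_arm", "payload": {"moves": [[[0,-0.001,0,0,0,0],[0,-0.0015,0,0,0,0],[0,-0.002,0,0,0,0],[0,-0.002,0,0,0,0]]]}}

```text
clock: 8.9
eef_pos: [588.8, 63.9, 62.1]
tool_rot: [3.14, -0.002, -0.245]
force: [-0.6, -3.2, 6.5]
width: 43.5
```

{"api": "move_arm", "payload": {"moves": [[[0,-0.0005,0,0,0,0],[0,-0.001,0,0,0,0],[0,-0.0015,0,0,0,0],[0,-0.0015,0,0,0,0]]]}}

```text
clock: 9.4
eef_pos: [589.2, 65.4, 62.1]
tool_rot: [3.14, -0.002, -0.245]
force: [-0.4, -4.3, 6.1]
width: 43.9
```

{"api": "move_arm", "payload": {"moves": [[[0,-0.0005,0,0,0,0],[0,-0.001,0,0,0,0],[0,-0.001,0,0,0,0]]]}}

```text
clock: 9.78
eef_pos: [589.4, 66.0, 62.1]
tool_rot: [3.14, -0.002, -0.245]
force: [-0.8, -3.5, 7.0]
width: 44.1
```

{"api": "move_arm", "payload": {"moves": [[[0,-0.0005,0,0,0,0],[0,-0.001,0,0,0,0],[0,-0.001,0,0,0,0]]]}}

```text
clock: 10.15
eef_pos: [589.4, 66.1, 62.1]
tool_rot: [3.139, -0.001, -0.246]
force: [-1.9, -5.2, 6.8]
width: 43.8
```

{"api": "move_arm", "payload": {"moves": [[[0,-0.0005,0,0,0,0],[0,-0.001,0,0,0,0],[0,-0.001,0,0,0,0]]]}}

```text
clock: 10.52
eef_pos: [589.4, 66.1, 62.1]
tool_rot: [3.137, -0.001, -0.246]
force: [-1.6, -7.6, 7.4]
width: 43.9
```

{"api": "move_arm", "payload": {"moves": [[[0,-0.0005,0,0,0,0],[0,-0.001,0,0,0,0],[0,-0.001,0,0,0,0]]]}}

```text
clock: 10.9
eef_pos: [589.4, 66.1, 62.1]
tool_rot: [3.136, -0.001, -0.246]
force: [-3.0, -8.6, 7.5]
width: 43.7
```

Run:
```python
from h import *
from cell import get_image,ctrl
import pickle
s=ctrl.read_state();print(s['clock'],s['eef_pos'],s['tool_rot'],s['force'],s['torque'],s['width'])
i=get_image('wrist');pickle.dump((i,s),open('w5.pkl','wb'))
cv2.imwrite('pics/w5.png',cv2.resize(i['color'][50:400,180:500],None,fx=1.7,fy=1.7,interpolation=cv2.INTER_CUBIC))
```

```text
10.9 [589.39990407  66.10705022  62.09527758] [ 3.13635075e+00 -1.14123504e-03 -2.46310497e-01] [-2.95628898 -8.63673285  7.50427575] [-1.68170843  0.56813866  0.23654304] 43.65668658639255
```

View pics/w5.png

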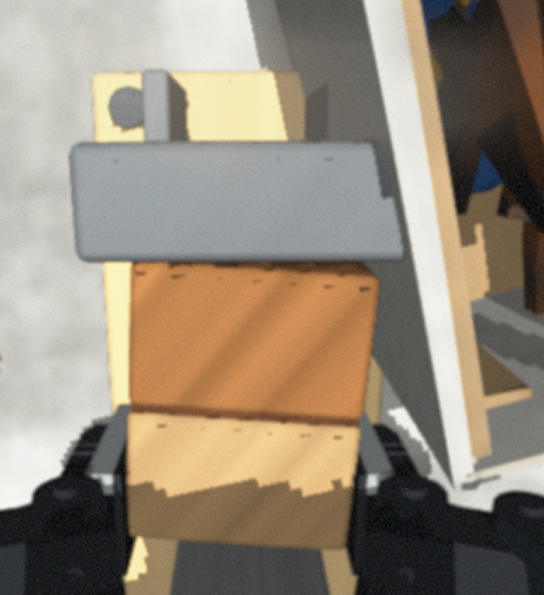

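{"api": "move_arm", "payload": {"moves": [[[0,0,0,0,0,-0.02],[0,-0.0005,0,0,0,-0.04],[0,-0.001,0,0,0,-0.06],[0,-0.001,0,0,0,-0.06]]]}}

```text
clock: 11.45
eef_pos: [591.6, 66.7, 62.2]
tool_rot: [3.137, -0.005, -0.187]
force: [1.4, -8.8, 4.3]
width: 43.4
```

```bash
cat > look.py <<'E'
from h import *
from cell import get_image,ctrl
import pickle,sys
n=sys.argv[1]
s=ctrl.read_state();print(s['clock'],s['eef_pos'].round(1),s['tool_rot'].round(4),s['force'].round(1),s['torque'].round(2),round(s['width'],1))
i=get_image('wrist');pickle.dump((i,s),open(n+'.pkl','wb'))
cv2.imwrite(f'pics/{n}.png',cv2.resize(i['color'][50:400,180:500],None,fx=1.7,fy=1.7,interpolation=cv2.INTER_CUBIC))
E
python3 look.py w6
```

```text
11.45 [591.6  66.7  62.2] [ 3.1366 -0.0047 -0.1873] [ 1.4 -8.8  4.3] [-1.75 -0.23  0.07] 43.4
```

View pics/w6.png

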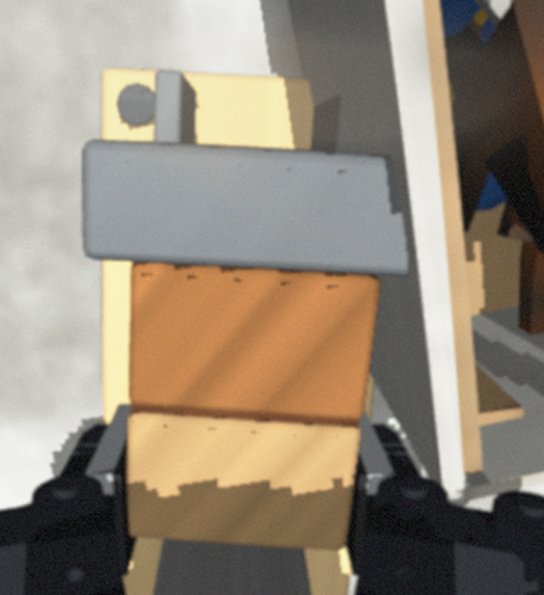

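{"api": "move_arm", "payload": {"moves": [[[0,-0.0005,0,0,0,-0.01],[0,-0.001,0,0,0,-0.015],[0,-0.002,0,0,0,-0.015],[0,-0.003,0,0,0,-0.015],[0,-0.003,0,0,0,-0.015]]]}}

```text
clock: 12.12
eef_pos: [591.9, 66.8, 62.2]
tool_rot: [3.133, -0.005, -0.174]
force: [0.9, -15.1, 4.7]
width: 44.1
```

```bash
python3 look.py w7
```

```text
12.125 [591.9  66.8  62.2] [ 3.1334 -0.0048 -0.1744] [  0.9 -15.1   4.7] [-2.64 -0.18 -0.03] 44.1
```

View pics/w7.png

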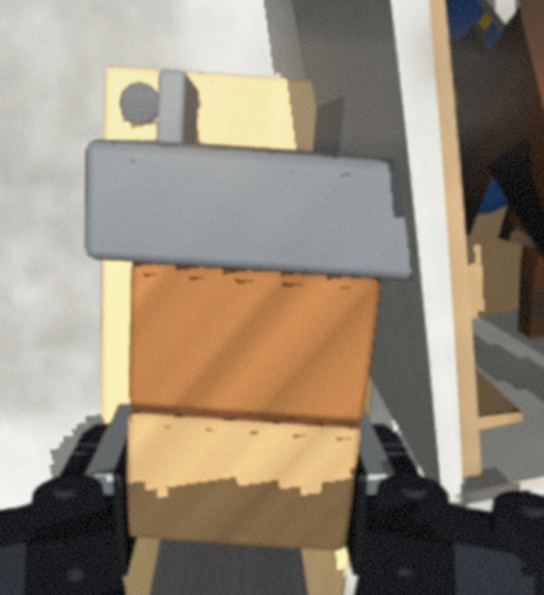

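{"api": "move_arm", "payload": {"moves": [[[0,0.001,0,0,0,0],[0,0.002,0,0,0,0],[0,0.002,0,0,0,0]]]}}

```text
clock: 12.55
eef_pos: [591.9, 66.8, 62.2]
tool_rot: [3.136, -0.005, -0.174]
force: [2.2, -10.6, 3.7]
width: 44.0
```

{"api": "move_arm", "payload": {"moves": [[[0,0,0,0,0,0],[0,0,0,0,0,0],[0,0,0,0,0,0]]], "jaw": 0.58}}

```text
clock: 12.92
eef_pos: [590.3, 73.7, 61.3]
tool_rot: [-3.141, -0.0, -0.168]
force: [0.7, -0.6, 0.6]
width: 49.4
```

```bash
python3 look.py w8
```

```text
12.925 [590.3  73.7  61.3] [-3.1411e+00 -2.0000e-04 -1.6830e-01] [ 0.7 -0.6  0.6] [-0.13 -0.17 -0.1 ] 49.4
```

View pics/w8.png

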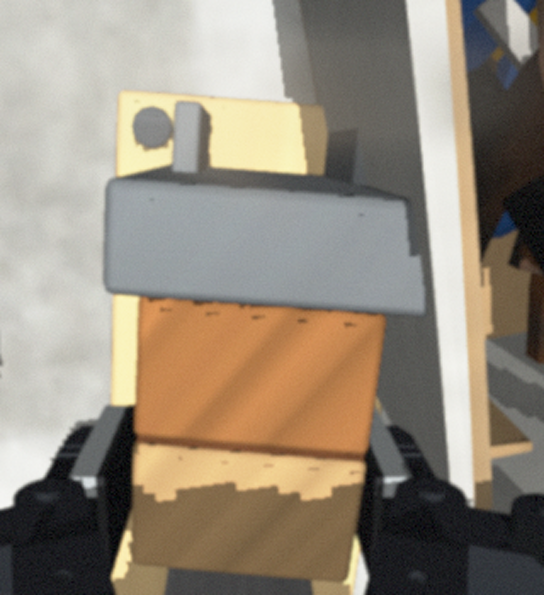

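{"api": "move_arm", "payload": {"moves": [[[0,0,-0.01,0,0,0],[0,0,-0.025,0,0,0],[0,0,-0.05,0,0,0],[0,0,-0.09,0,0,0],[0,0,-0.12,0,0,0],[0,0,-0.12,0,0,0],[0,0,-0.12,0,0,0]]]}}

```text
clock: 13.85
eef_pos: [589.6, 73.4, 181.4]
tool_rot: [-3.141, 0.001, -0.169]
force: [-0.6, 0.5, 0.2]
width: 49.5
```

```bash
python3 look.py w9
python3 - <<'E'
from h import *
import pickle
i,s=pickle.load(open('w9.pkl','rb'))
im=cv2.resize(i['color'][120:320,220:420],None,fx=4,fy=4,interpolation=cv2.INTER_CUBIC)
cv2.imwrite('pics/w9a.png',im[:600])
cv2.imwrite('pics/w9b.png',im[200:])
E
```

```text
13.85 [589.6  73.4 181.4] [-3.1413e+00  6.0000e-04 -1.6860e-01] [-0.6  0.5  0.2] [ 0.02  0.07 -0.  ] 49.5
```

View pics/w9a.png

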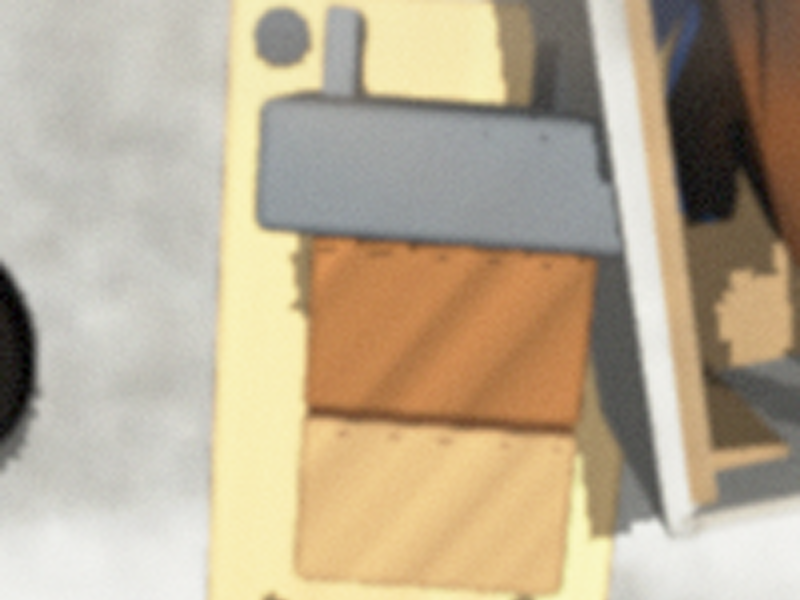

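View pics/w9b.png

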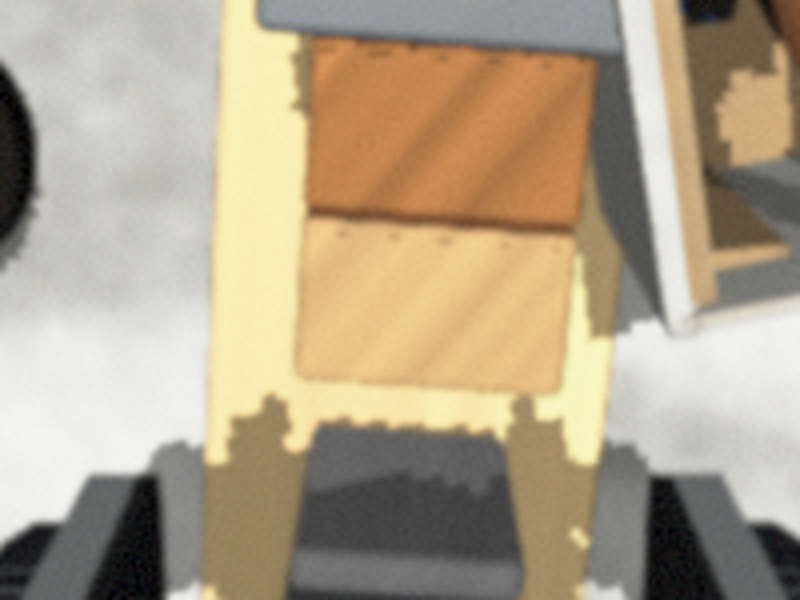

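Run:
```python
from h import *
import pickle
i,s=pickle.load(open('w9.pkl','rb'));w=cam(i,s)
q=lambda u,v:(220+(u-1.5)/4,120+(v-1.5)/4)
obs=[(q(258,228),100,95,30),(q(600,250),100,95,None),(q(218,300),12,None,45),(q(208,590),12,None,45),(q(607,620),12,None,-45),(q(614,560),12,None,-45)]
def f(p):
    r=[]
    for uv,z,x,y in obs:
        c=w2c(p,ray(w,uv,z))
        if x is not None:r.append(c[0]-x)
        if y is not None:r.append(c[1]-y)
    return np.array(r)
p=least_squares(f,[578,21,1.336],x_scale=[10,10,.1],loss='soft_l1').x
print(p,f(p).round(1))
B=np.array([w2c(p,ray(w,q(u,v),97)) for u,v in[(313,238),(598,256),(560,792),(297,776)]])
print('block',B.round(1),B.mean(0))
print(w2c(p,ray(w,q(405,755),97)),'pad')
```

```text
[581.16497591  23.68985479   1.32549159] [-0.4 -0.4  0.4  0.2 -0.4  0.2  0.3]
block [[ 93.4  21.5]
 [ 94.1 -21.9]
 [  4.1 -25.7]
 [  3.7  18.7]] [48.82297782 -1.84216747]
[8.95770862 0.93910943] pad
```

Block is square and flush on the jaw (front corners at clamp y about ±21.7). Next I'm moving over the handle.

{"api": "move_arm", "payload": {"moves": [[[-0.001,0.02,-0.01,0,0,-0.17],[-0.002,0.04,-0.01,0,0,-0.34],[-0.003,0.06,-0.01,0,0,-0.51],[-0.004,0.08,-0.01,0,0,-0.68],[-0.005,0.1,-0.01,0,0,-0.85],[-0.006,0.12,-0.01,0,0,-1.02],[-0.007,0.14,-0.01,0,0,-1.19],[-0.008,0.154,-0.01,0,0,-1.36],[-0.008,0.154,-0.01,0,0,-1.495],[-0.008,0.154,-0.01,0,0,-1.495],[-0.008,0.154,-0.01,0,0,-1.495],[-0.008,0.154,-0.01,0,0,-1.495]]], "jaw": 0.9}}

```text
clock: 15.4
eef_pos: [556.2, -77.0, 191.0]
tool_rot: [-3.141, 0.0, 1.325]
force: [-0.8, -0.1, 0.2]
width: 77.0
```

Run:
```python
from h import *
from cell import get_image,ctrl
import pickle
s=ctrl.read_state();print(s['clock'],s['eef_pos'].round(1),s['tool_rot'].round(4),s['force'].round(1),round(s['width'],1))
p=np.array([581,23.4,1.3265]);print('tcp in clamp',w2c(p,s['eef_pos']),s['tool_rot'][2]-p[2])
i=get_image('wrist');pickle.dump((i,s),open('w10.pkl','wb'));w=cam(i,s)
im=i['color'].copy()
def box(x0,x1,y0,y1,z,col):
    uv=proj(w,c2w(p,[(x0,y0,z),(x1,y0,z),(x1,y1,z),(x0,y1,z)]))
    cv2.polylines(im,[uv.round().astype(int)],True,col,1)
box(-100,-86,-13,13,152,(0,255,0));box(-151,-83,-22,22,98,(255,0,0));box(-190,135,-45,45,12,(0,0,255))
cv2.imwrite('pics/w10.png',im)
```

```text
15.4 [556.2 -77.  191. ] [-3.1410e+00  1.0000e-04  1.3253e+00] [-0.8 -0.1  0.2] 77.0
tcp in clamp [-103.40729304   -0.26380022] -0.001151180864427337
```

View pics/w10.png

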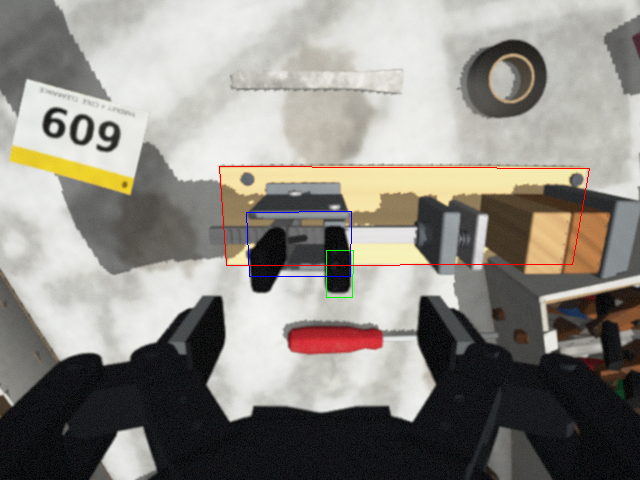

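{"api": "move_arm", "payload": {"moves": [[[0,0,0,0,0,0],[0,0,0.02,0,0,0],[0,0,0.04,0,0,0],[0,0,0.06,0,0,0],[0,0,0.075,0,0,0],[0,0,0.083,0,0,0],[0,0,0.083,0,0,0],[0,0,0.083,0,0,0]]], "jaw": 1}}

```text
clock: 16.45
eef_pos: [556.9, -77.4, 108.9]
tool_rot: [3.14, -0.0, 1.326]
force: [0.3, -0.3, 1.2]
width: 85.3
```

```bash
cat > lk.py <<'E'
from h import *
from cell import get_image,ctrl
import pickle,sys
n=sys.argv[1]
s=ctrl.read_state();print(round(s['clock'],2),s['eef_pos'].round(1),s['tool_rot'].round(3),s['force'].round(1),round(s['width'],1))
print('tcp',w2c(np.array([581,23.4,1.3265]),s['eef_pos']).round(1))
i=get_image('wrist');pickle.dump((i,s),open(n+'.pkl','wb'));cv2.imwrite(f'pics/{n}.png',i['color'])
E
python3 lk.py w11
```

```text
16.45 [556.9 -77.4 108.9] [ 3.14  -0.     1.326] [ 0.3 -0.3  1.2] 85.3
tcp [-103.7   -1. ]
```

View pics/w11.png

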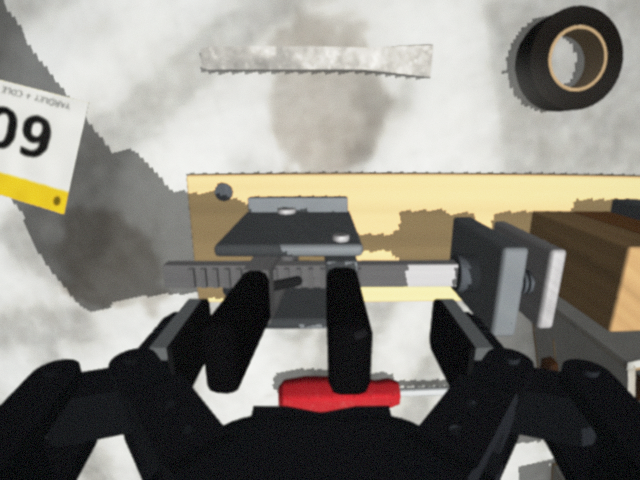

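{"api": "move_arm", "payload": {"moves": [[[0,0,0,0,0,0],[0,0,0,0,0,0],[0,0,0,0,0,0],[0,0,0,0,0,0],[0,0,0,0,0,0],[0,0,0,0,0,0],[0,0,0,0,0,0]]], "jaw": 0.41}}

```text
clock: 17.38
eef_pos: [556.4, -79.0, 109.4]
tool_rot: [3.14, 0.002, 1.326]
force: [-2.5, -2.6, 7.8]
width: 35.5
```

```bash
python3 lk.py w12
```

```text
17.38 [556.4 -79.  109.4] [3.140e+00 2.000e-03 1.326e+00] [-2.5 -2.6  7.8] 35.5
tcp [-105.3   -0.9]
```

View pics/w12.png

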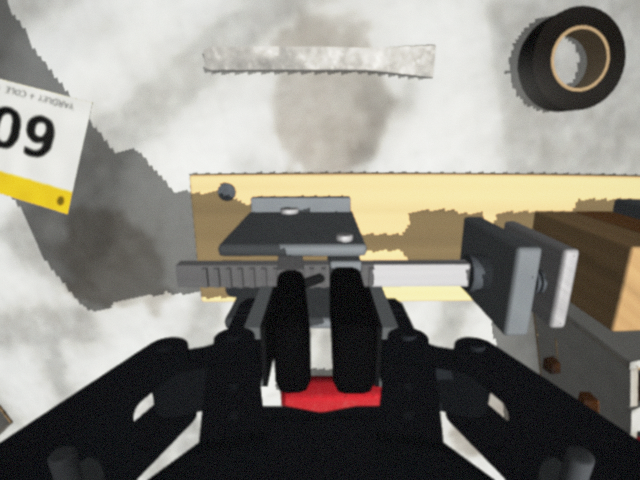

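Run:
```python
from h import *
import pickle
p=np.array([581,23.4,1.3265])
o=[]
for n in('w11','w12'):
    i,s=pickle.load(open(n+'.pkl','rb'));w=cam(i,s)
    g=lambda x,y,z:proj(w,c2w(p,[(x,y,z)]))[0].round(1)
    print(n,g(9,20,97),g(9,-20,97),g(1,-20,97),'head',g(-11,22,100),g(-11,-22,100),g(-23,22,100),'block',g(39,22,97),g(39,-22,97))
    o.append(cv2.resize(i['color'][190:350,430:640],None,fx=3.6,fy=3.6,interpolation=cv2.INTER_CUBIC))
cv2.imwrite('pics/c11.png',o[0]);cv2.imwrite('pics/c12.png',o[1])
```

```text
w11 [570.5 250.7] [554.6 330.5] [538.8 330.8] head [532.4 248.5] [517.1 338.3] [505.8 248.5] block [632.  246.2] [611.1 332.5]
w12 [573.5 250.5] [557.5 330.1] [541.7 330.5] head [535.6 248.3] [520.1 338. ] [509.1 248.3] block [634.8 246.1] [613.9 332.2]
```

View pics/c11.png

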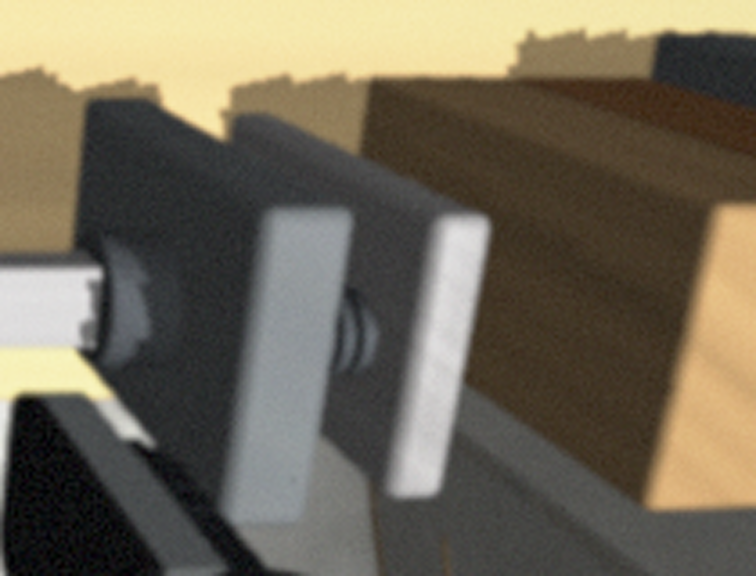

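View pics/c12.png

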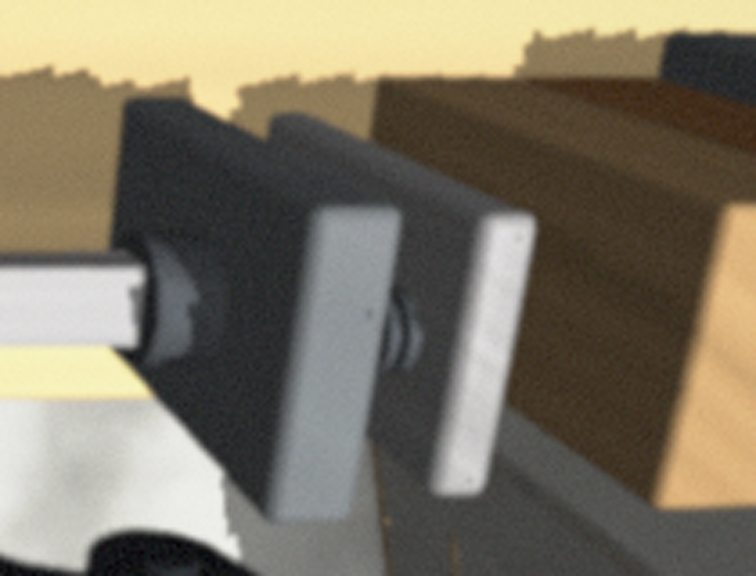

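{"api": "move_arm", "payload": {"moves": [[[0,0,0,0,0,0],[0,0,0,0,0,0],[0,0,0,0,0,0],[0,0,0,0,0,0],[0,0,0,0,0,0],[0,0,0,0,0,0],[0,0,0,0,0,0]]], "jaw": 0.9}}

```text
clock: 18.3
eef_pos: [556.4, -77.2, 108.3]
tool_rot: [-3.142, -0.0, 1.326]
force: [-1.0, -1.0, 0.0]
width: 76.5
```

{"api": "move_arm", "payload": {"moves": [[[0,0,0,0,0,0],[0,0,0,0,0,0],[0,0,0,0,0,0],[0,0,0,0,0,0],[0,0,0,0,0,0],[0,0,0,0,0,0],[0,0,0,0,0,0]]], "jaw": 0.41}}

```text
clock: 19.18
eef_pos: [556.6, -79.0, 109.3]
tool_rot: [3.14, 0.002, 1.326]
force: [-2.4, -4.2, 7.4]
width: 35.6
```

```bash
cat > lk2.py <<'E'
from h import *
import pickle,sys
n=sys.argv[1]
exec(open('lk.py').read())
cv2.imwrite(f'pics/c{n}.png',cv2.resize(i['color'][190:350,430:640],None,fx=3.6,fy=3.6,interpolation=cv2.INTER_CUBIC))
E
python3 lk2.py w13
```

```text
19.18 [556.6 -79.  109.3] [3.140e+00 2.000e-03 1.326e+00] [-2.4 -4.2  7.4] 35.6
tcp [-105.3   -1.1]
```

View pics/cw13.png

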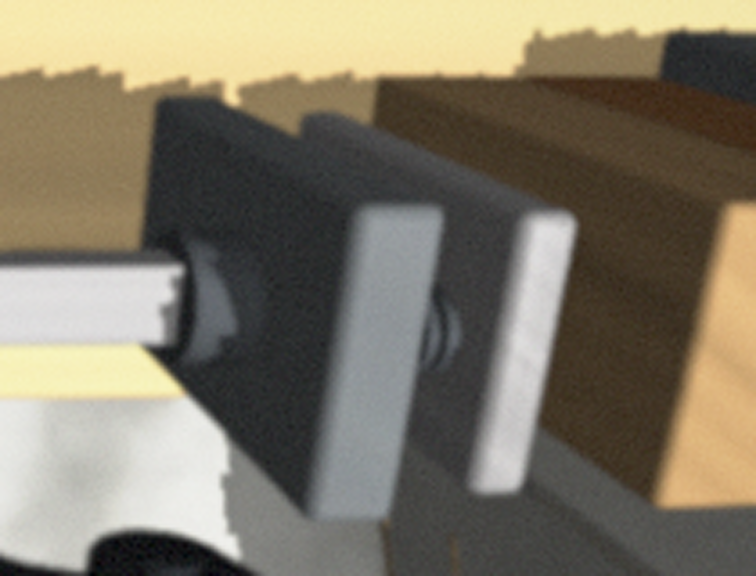

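{"api": "move_arm", "payload": {"moves": [[[0,0,0,0,0,0],[0,0,0,0,0,0],[0,0,0,0,0,0],[0,0,0,0,0,0],[0,0,0,0,0,0],[0,0,0,0,0,0],[0,0,0,0,0,0]]], "jaw": 0.9}}

```text
clock: 20.1
eef_pos: [556.4, -77.2, 108.3]
tool_rot: [-3.142, -0.0, 1.326]
force: [-0.2, -0.6, -0.3]
width: 76.6
```

{"api": "move_arm", "payload": {"moves": [[[0,0,0,0,0,0],[0,0,0,0,0,0],[0,0,0,0,0,0],[0,0,0,0,0,0],[0,0,0,0,0,0],[0,0,0,0,0,0],[0,0,0,0,0,0]]], "jaw": 0.41}}

```text
clock: 20.98
eef_pos: [556.6, -79.0, 109.4]
tool_rot: [3.14, 0.002, 1.326]
force: [-2.4, -4.2, 7.7]
width: 35.7
```

{"api": "move_arm", "payload": {"moves": [[[0,0,0,0,0,0],[0,0,0,0,0,0],[0,0,0,0,0,0],[0,0,0,0,0,0],[0,0,0,0,0,0],[0,0,0,0,0,0],[0,0,0,0,0,0]]], "jaw": 0.9}}

```text
clock: 21.85
eef_pos: [556.3, -77.2, 108.3]
tool_rot: [-3.141, -0.0, 1.326]
force: [-0.9, -0.7, -0.4]
width: 77.4
```

{"api": "move_arm", "payload": {"moves": [[[0,0,0,0,0,0],[0,0,0,0,0,0],[0,0,0,0,0,0],[0,0,0,0,0,0],[0,0,0,0,0,0],[0,0,0,0,0,0],[0,0,0,0,0,0]]], "jaw": 0.41}}

```text
clock: 22.72
eef_pos: [556.6, -79.0, 109.3]
tool_rot: [3.14, 0.002, 1.325]
force: [-2.0, -2.4, 7.9]
width: 35.5
```

```bash
python3 lk2.py w14
```

```text
22.73 [556.6 -79.  109.3] [3.140e+00 2.000e-03 1.325e+00] [-2.  -2.4  7.9] 35.5
tcp [-105.3   -1.1]
```

View pics/cw14.png

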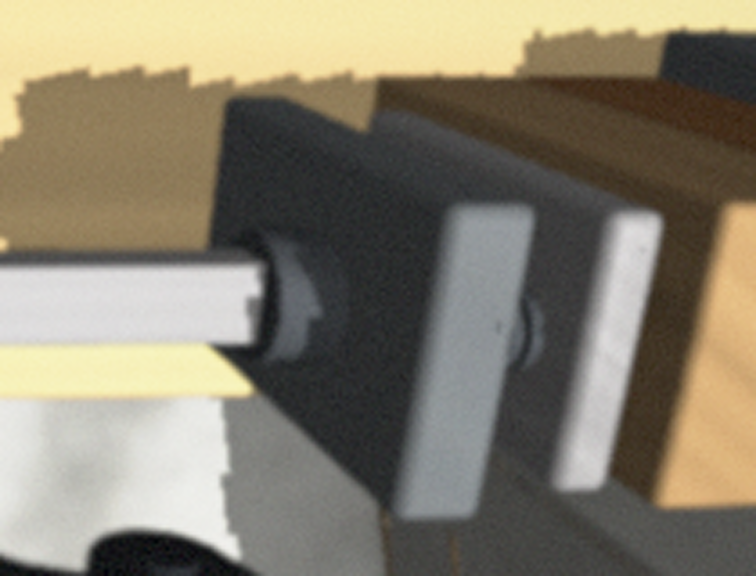

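{"api": "move_arm", "payload": {"moves": [[[0,0,0,0,0,0],[0,0,0,0,0,0],[0,0,0,0,0,0],[0,0,0,0,0,0],[0,0,0,0,0,0],[0,0,0,0,0,0],[0,0,0,0,0,0]]], "jaw": 0.9}}

```text
clock: 23.65
eef_pos: [556.4, -77.2, 108.3]
tool_rot: [-3.142, -0.0, 1.326]
force: [-0.7, -0.9, -0.4]
width: 76.9
```

{"api": "move_arm", "payload": {"moves": [[[0,0,0,0,0,0],[0,0,0,0,0,0],[0,0,0,0,0,0],[0,0,0,0,0,0],[0,0,0,0,0,0],[0,0,0,0,0,0],[0,0,0,0,0,0]]], "jaw": 0.41}}

```text
clock: 24.52
eef_pos: [556.6, -79.0, 109.4]
tool_rot: [3.14, 0.002, 1.326]
force: [-2.1, -3.7, 8.6]
width: 35.1
```

```bash
python3 lk2.py w15
```

```text
24.52 [556.6 -79.  109.4] [3.140e+00 2.000e-03 1.326e+00] [-2.1 -3.7  8.6] 35.1
tcp [-105.3   -1.1]
```

View pics/cw15.png

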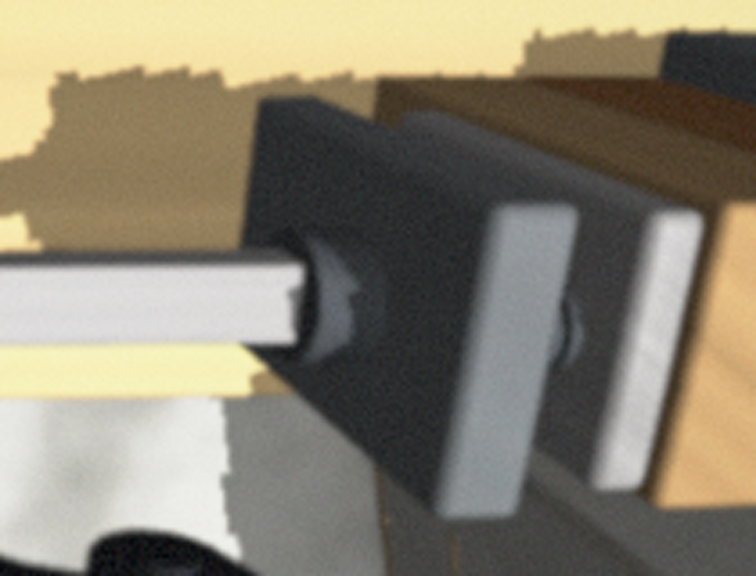

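{"api": "move_arm", "payload": {"moves": [[[0,0,0,0,0,0],[0,0,0,0,0,0],[0,0,0,0,0,0],[0,0,0,0,0,0],[0,0,0,0,0,0],[0,0,0,0,0,0],[0,0,0,0,0,0]]], "jaw": 0.9}}

```text
clock: 25.45
eef_pos: [556.4, -77.2, 108.3]
tool_rot: [-3.142, -0.0, 1.326]
force: [0.4, -1.0, -0.8]
width: 76.8
```

{"api": "move_arm", "payload": {"moves": [[[0,0,0,0,0,0],[0,0,0,0,0,0],[0,0,0,0,0,0],[0,0,0,0,0,0],[0,0,0,0,0,0],[0,0,0,0,0,0],[0,0,0,0,0,0]]], "jaw": 0.41}}

```text
clock: 26.32
eef_pos: [556.6, -79.0, 109.4]
tool_rot: [3.14, 0.002, 1.326]
force: [-1.3, -3.3, 8.3]
width: 35.4
```

```bash
python3 lk2.py w16
```

```text
26.32 [556.6 -79.  109.4] [3.140e+00 2.000e-03 1.326e+00] [-1.3 -3.3  8.3] 35.4
tcp [-105.2   -1.1]
```

View pics/cw16.png

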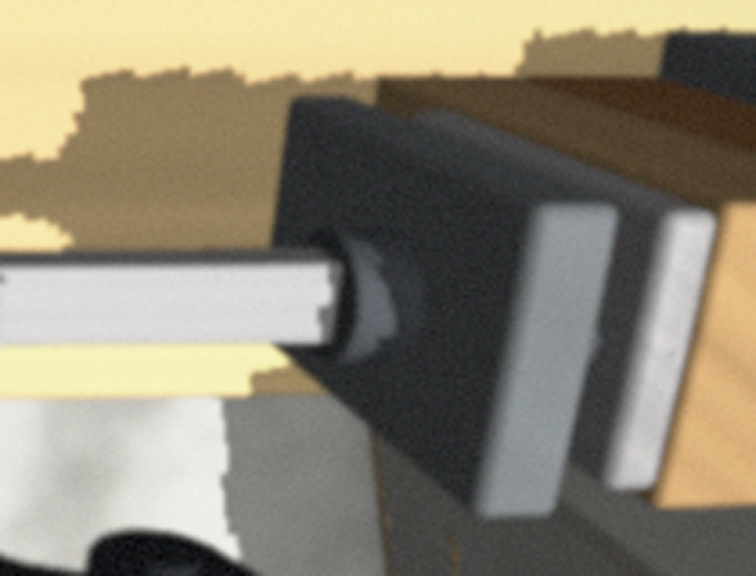

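```bash
cat > meas.py <<'E'
from h import *
import pickle,sys
p=np.array([581,23.4,1.3265])
def edges(n,pr=True):
    i,s=pickle.load(open(n+'.pkl','rb'))
    g=cv2.GaussianBlur(i['color'].astype(np.float32).mean(2),(0,0),1)
    out=[]
    for r in (270,280,290,300,310):
        row=cv2.resize(g[r-2:r+3].mean(0)[None,480:640],None,fx=10,fy=1,interpolation=cv2.INTER_CUBIC)[0]
        d=np.gradient(row)
        from scipy.signal import find_peaks
        a,_=find_peaks(d,height=.5,distance=15);b,_=find_peaks(-d,height=.5,distance=15)
        L=sorted([(480+x/10-.45,'+',round(float(d[x]),1)) for x in a]+[(480+x/10-.45,'-',round(float(-d[x]),1)) for x in b])
        out.append(L)
        if pr:print(n,r,[(round(float(x),1),t,v) for x,t,v in L])
for n in sys.argv[1:]:edges(n)
E
python3 meas.py w14 w15 w16
```

```text
w14 270 [(497.9, '-', 0.7), (500.1, '-', 2.3), (502.1, '-', 5.8), (503.9, '-', 3.1), (507.1, '+', 2.5), (508.9, '+', 1.4), (515.0, '-', 0.9), (516.9, '-', 1.5), (518.9, '-', 0.6), (549.0, '+', 1.7), (550.9, '+', 2.0), (553.0, '+', 1.7), (554.9, '+', 1.0), (572.0, '-', 1.3), (574.0, '-', 3.1), (575.9, '-', 1.5), (591.0, '+', 0.5), (593.0, '+', 2.0), (594.9, '+', 2.8), (597.0, '+', 2.7), (598.9, '+', 1.9), (605.9, '-', 0.6), (608.0, '-', 3.2), (609.9, '-', 5.1), (611.9, '-', 1.6), (622.0, '+', 0.6), (624.0, '+', 2.3), (625.9, '+', 3.0), (627.9, '+', 2.2), (629.9, '+', 0.7)]
w14 280 [(495.9, '-', 0.5), (498.1, '-', 3.6), (499.9, '-', 4.8), (501.9, '-', 3.1), (505.1, '+', 1.1), (506.9, '+', 2.2), (508.9, '+', 1.0), (513.0, '-', 0.5), (514.9, '-', 1.6), (516.9, '-', 0.8), (547.0, '+', 1.5), (548.9, '+', 2.0), (550.9, '+', 1.7), (552.9, '+', 1.0), (570.0, '-', 0.5), (571.9, '-', 1.8), (574.0, '-', 2.2), (577.9, '+', 1.3), (580.9, '-', 1.1), (589.0, '+', 0.6), (591.0, '+', 2.2), (592.9, '+', 2.8), (595.0, '+', 2.6), (596.9, '+', 1.6), (605.0, '-', 1.8), (607.0, '-', 5.3), (608.9, '-', 3.0),
[... 5991 characters left out ...]
, 2.0), (569.9, '+', 1.8), (571.9, '+', 1.1), (589.0, '-', 2.0), (590.9, '-', 3.0), (592.9, '-', 0.8), (600.0, '+', 1.0), (602.0, '+', 2.3), (603.9, '+', 2.6), (606.0, '+', 2.2), (607.9, '+', 1.1), (615.0, '-', 1.7), (616.9, '-', 3.2), (620.9, '+', 1.9), (622.9, '+', 0.7)]
w16 310 [(490.1, '-', 1.3), (492.1, '-', 3.9), (493.9, '-', 1.5), (530.0, '-', 1.0), (532.0, '-', 2.2), (533.9, '-', 1.0), (564.0, '+', 1.5), (565.9, '+', 2.0), (567.9, '+', 1.8), (569.9, '+', 1.1), (586.0, '-', 1.2), (588.0, '-', 3.2), (589.9, '-', 1.6), (597.0, '+', 0.6), (599.0, '+', 2.1), (600.9, '+', 2.7), (602.9, '+', 2.3), (604.9, '+', 1.4), (612.0, '-', 1.1), (614.0, '-', 3.0), (617.9, '+', 2.1), (619.9, '+', 1.0)]
```

{"api": "move_arm", "payload": {"moves": [[[0,0,0,0,0,0],[0,0,0,0,0,0],[0,0,0,0,0,0],[0,0,0,0,0,0],[0,0,0,0,0,0],[0,0,0,0,0,0],[0,0,0,0,0,0]]], "jaw": 0.9}}

```text
clock: 27.25
eef_pos: [556.4, -77.2, 108.3]
tool_rot: [-3.142, -0.0, 1.326]
force: [-0.3, -0.9, -0.3]
width: 76.9
```

{"api": "move_arm", "payload": {"moves": [[[0,0,0,0,0,0],[0,0,0,0,0,0],[0,0,0,0,0,0],[0,0,0,0,0,0],[0,0,0,0,0,0],[0,0,0,0,0,0],[0,0,0,0,0,0]]], "jaw": 0.53}}

```text
clock: 28.12
eef_pos: [556.2, -80.3, 108.9]
tool_rot: [3.141, 0.003, 1.324]
force: [-2.7, -6.0, 5.0]
width: 45.1
```

```bash
cat > m2.py <<'E'
import pickle,sys,cv2,numpy as np
def c(d,lo,hi,sg):
    x=np.arange(lo,hi);v=np.clip(sg*d[lo:hi],0,None);k=np.argmax(v);a=max(0,k-3);b=k+4
    return (x[a:b]*v[a:b]).sum()/v[a:b].sum()
def run(n,h0,p0):
    i,s=pickle.load(open(n+'.pkl','rb'));g=i['color'].astype(np.float32).mean(2);H=[];P=[];B=[]
    for r in range(268,316,4):
        row=cv2.GaussianBlur(g[r-2:r+3].mean(0)[None],(0,0),1)[0];d=np.gradient(row);o=-(r-300)*.2
        H.append(c(d,int(h0+o-5),int(h0+o+6),-1)-o);P.append(c(d,int(p0+o-5),int(p0+o+6),1)-o);B.append(c(d,int(618+o-3),int(619+o+6),1)-o)
    print(n,'head',np.median(H).round(2),'pad',np.median(P).round(2),'block',np.median(B).round(2),'gap',(np.median(P)-np.median(H)).round(2))
for a in sys.argv[1:]:
    n,h,p=a.split(',');run(n,float(h),float(p))
E
python3 lk2.py w17; python3 m2.py w14,568,588 w15,580,600 w16,590.5,604 w17,590.5,604
```

```text
28.12 [556.2 -80.3 108.9] [3.141e+00 3.000e-03 1.324e+00] [-2.7 -6.   5. ] 45.1
tcp [-106.6   -1. ]
w14 head 568.2 pad 589.24 block 619.22 gap 21.04
w15 head 579.69 pad 600.29 block 619.75 gap 20.6
w16 head 590.84 pad 603.93 block 621.29 gap 13.09
w17 head 594.35 pad 606.83 block 623.44 gap 12.48
```

View pics/cw17.png

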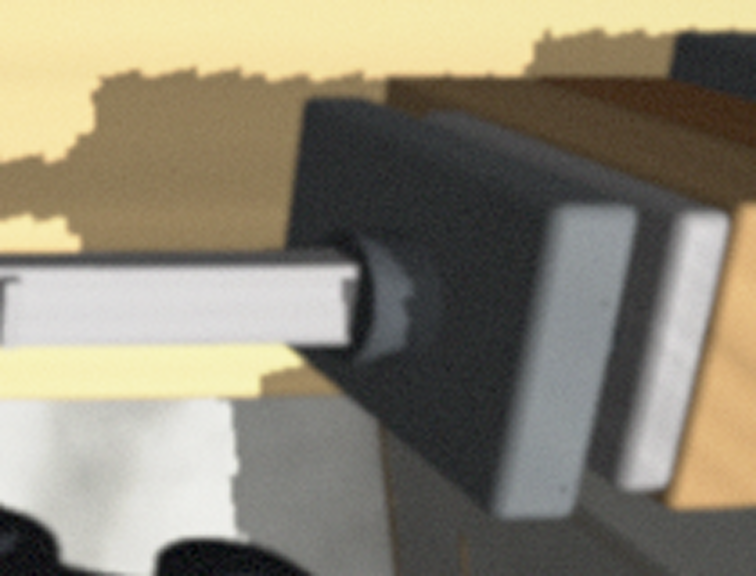

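{"api": "move_arm", "payload": {"moves": [[[0,0,0,0,0,0],[0,0,0,0,0,0],[0,0,0,0,0,0],[0,0,0,0,0,0],[0,0,0,0,0,0]]], "jaw": 0.51}}

```text
clock: 28.8
eef_pos: [556.1, -80.9, 109.0]
tool_rot: [3.141, 0.004, 1.324]
force: [-2.7, -7.4, 5.4]
width: 43.5
```

```bash
python3 lk2.py w18; python3 m2.py w18,596,606.5
```

```text
28.8 [556.1 -80.9 109. ] [3.141 0.004 1.324] [-2.7 -7.4  5.4] 43.5
tcp [-107.2   -1. ]
w18 head 597.16 pad 608.61 block 614.76 gap 11.45
```

```bash
python3 lk2.py w19; python3 m2.py w19,596,606.5 w19,597,608; python3 meas.py w17 w18 | grep -E ' (280|300|310) ' | cut -c1-20,250-
```

```text
28.85 [556.1 -80.9 109. ] [3.141 0.004 1.324] [-2.4 -7.3  5.6] 43.3
tcp [-107.2   -1.1]
w19 head 597.18 pad 608.6 block 614.78 gap 11.43
w19 head 597.18 pad 608.77 block 614.78 gap 11.59
w17 280 [(524.0, '-' 1.2), (600.0, '-', 3.1), (601.9, '-', 1.4), (608.0, '+', 0.9), (610.0, '+', 2.4), (611.9, '+', 2.7), (614.0, '+', 2.4), (615.9, '+', 1.3), (623.0, '-', 1.0), (625.0, '-', 3.6), (628.9, '+', 2.1), (630.9, '+', 1.1)]
w17 300 [(489.9, '-' 1.2), (594.0, '-', 1.7), (595.9, '-', 3.0), (597.9, '-', 1.1), (605.0, '+', 1.9), (606.9, '+', 2.6), (609.0, '+', 2.4), (610.9, '+', 1.7), (618.0, '-', 0.7), (620.0, '-', 3.0), (621.9, '-', 1.2), (623.9, '+', 1.9), (625.9, '+', 1.1)]
w17 310 [(493.1, '-' 0.8), (601.0, '+', 0.7), (603.0, '+', 2.2), (604.9, '+', 2.7), (607.0, '+', 2.2), (608.9, '+', 1.3), (616.0, '-', 1.2), (618.0, '-', 2.9), (621.9, '+', 2.1), (623.9, '+', 0.8)]
w18 280 [(525.0, '-' 1.5), (582.9, '+', 0.9), (599.0, '-', 1.0), (601.0, '-', 3.0), (602.9, '-', 1.7), (609.0, '+', 0.7), (611.0, '+', 2.2), (612.9, '+', 2.7), (615.0, '+', 2.5), (616.9, '+', 1.5), (624.0, '-', 0.8), (626.0, '-', 3.3), (627.9, '-', 1.3), (629.9, '+', 2.0), (631.9, '+', 1.2)]
w18 300 [(490.9, '-' 1.8), (577.9, '+', 1.3), (595.0, '-', 1.5), (596.9, '-', 3.2), (598.9, '-', 1.2), (606.0, '+', 1.9), (607.9, '+', 2.6), (610.0, '+', 2.4), (611.9, '+', 1.8), (620.0, '-', 1.7), (621.9, '-', 3.1), (625.9, '+', 1.9), (627.9, '+', 0.6)]
w18 310 [(494.1, '-' 3.0), (596.9, '-', 1.0), (602.0, '+', 0.7), (604.0, '+', 2.1), (605.9, '+', 2.7), (608.0, '+', 2.2), (609.9, '+', 1.4), (617.0, '-', 1.1), (619.0, '-', 2.9), (622.9, '+', 2.1), (624.9, '+', 0.9)]
```

View pics/cw19.png

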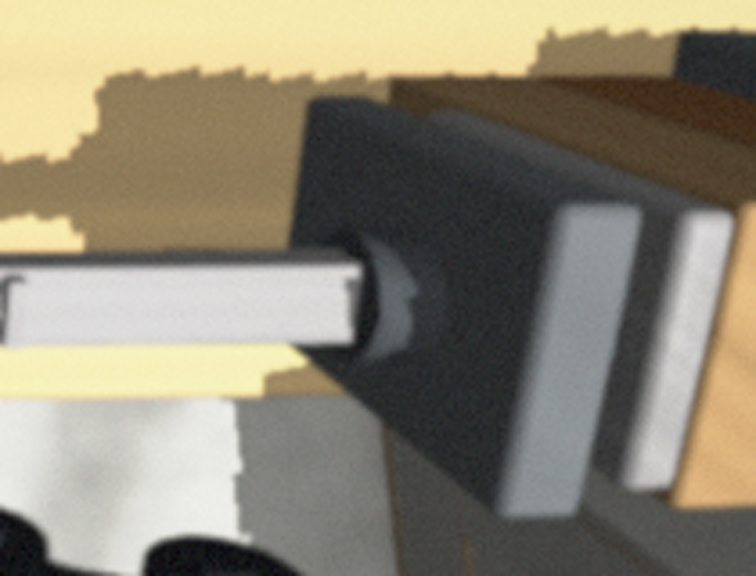

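```bash
cat > m3.py <<'E'
import pickle,sys,cv2,numpy as np
L=lambda n:pickle.load(open(n+'.pkl','rb'))[0]['color'].astype(np.float32).mean(2)
# templates from ref: strips around head front edge, pad rear/top; sheared straightened
def strip(g,x0,x1):
    # straighten lines slope dx/dy=-0.2
    M=np.float32([[1,-.2,.2*300],[0,1,0]]) # dst->src
    h=cv2.warpAffine(g,M,(640,480),flags=cv2.INTER_CUBIC|cv2.WARP_INVERSE_MAP)
    return cv2.GaussianBlur(cv2.resize(h[264:316].mean(0)[None,x0:x1],None,fx=20,fy=1,interpolation=cv2.INTER_CUBIC),(0,0),10)[0]
def shift(a,b,c,hw):
    A=strip(a,480,640);B=strip(b,480,640);k=int((c-480)*20);w=int(hw*20);T=A[k-w:k+w]
    best=[]
    for s in range(-60,420):
        S=B[k-w+s:k+w+s]
        if len(S)<2*w:break
        best.append((np.corrcoef(T,S)[0,1],s))
    m=max(best);return m[1]/20,m[0]
ref=sys.argv[1];hc,pc,bc=map(float,sys.argv[2].split(','))
for n in sys.argv[3:]:
    print(n,'head',shift(L(ref),L(n),hc,6),'pad',shift(L(ref),L(n),pc,5))
E
python3 m3.py w15 579.7,600,620 w16 w17 w18 w19; python3 m3.py w16 590.8,604,620 w17 w18 w19;python3 m3.py w17 594.3,606.8,620 w18 w19
```

```text
w16 head (10.95, np.float64(0.9996128121904735)) pad (3.7, np.float64(0.9999935378971282))
w17 head (16.15, np.float64(0.99940598600157)) pad (7.45, np.float64(0.9999860409275028))
w18 head (17.3, np.float64(0.9994495303475626)) pad (8.65, np.float64(0.9999852009045991))
w19 head (17.35, np.float64(0.9996268082559574)) pad (8.65, np.float64(0.9999892748881344))
w17 head (5.2, np.float64(0.9996287389696116)) pad (3.75, np.float64(0.9999973605040751))
w18 head (6.35, np.float64(0.9997487428998448)) pad (4.95, np.float64(0.9999878097265599))
w19 head (6.35, np.float64(0.9997346270249604)) pad (4.95, np.float64(0.9999924393987799))
w18 head (1.2, np.float64(0.9999367401157648)) pad (1.2, np.float64(0.9999824501945308))
w19 head (1.2, np.float64(0.9999399950658375)) pad (1.2, np.float64(0.9999851453629248))
```

{"api": "move_arm", "payload": {"moves": [[[0,0,0,0,0,0],[0,0,0,0,0,0],[0,0,0,0,0,0],[0,0,0,0,0,0]]], "jaw": 0.5}}

```text
clock: 29.4
eef_pos: [556.0, -81.2, 109.1]
tool_rot: [3.141, 0.004, 1.324]
force: [-1.9, -8.5, 7.0]
width: 43.1
```

```bash
python3 lk2.py w20; python3 m3.py w16 590.8,604,620 w20;python3 m3.py w17 594.3,606.8,620 w20
```

```text
29.4 [556.  -81.2 109.1] [3.141 0.004 1.324] [-1.9 -8.5  7. ] 43.1
tcp [-107.5   -1.1]
w20 head (7.0, np.float64(0.999787639945499)) pad (5.5, np.float64(0.9999779911413456))
w20 head (1.8, np.float64(0.9999629165688355)) pad (1.75, np.float64(0.9999766461194377))
```

{"api": "move_arm", "payload": {"moves": [[[0,0,0,0,0,0],[0,0,0,0,0,0],[0,0,0,0,0,0],[0,0,0,0,0,0]]], "jaw": 0.49}}

```text
clock: 29.95
eef_pos: [556.0, -81.5, 109.1]
tool_rot: [3.141, 0.004, 1.323]
force: [-2.3, -8.5, 4.7]
width: 41.9
```

```bash
python3 lk2.py w21; python3 m3.py w16 590.8,604,620 w21;python3 m3.py w17 594.3,606.8,620 w21
```

```text
29.95 [556.  -81.5 109.1] [3.141 0.004 1.323] [-2.3 -8.5  4.7] 41.9
tcp [-107.8   -1.1]
w21 head (7.6, np.float64(0.9998126792034508)) pad (6.05, np.float64(0.999994129209702))
w21 head (2.4, np.float64(0.99995125354377)) pad (2.35, np.float64(0.9999894811338149))
```

Run:
```python
import cv2,numpy as np
a=cv2.imread('pics/w21.png')[190:420,190:640];cv2.imwrite('pics/f21.png',cv2.resize(a,None,fx=1.75,fy=1.75,interpolation=cv2.INTER_CUBIC))
```

```text
(no output)
```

View pics/f21.png

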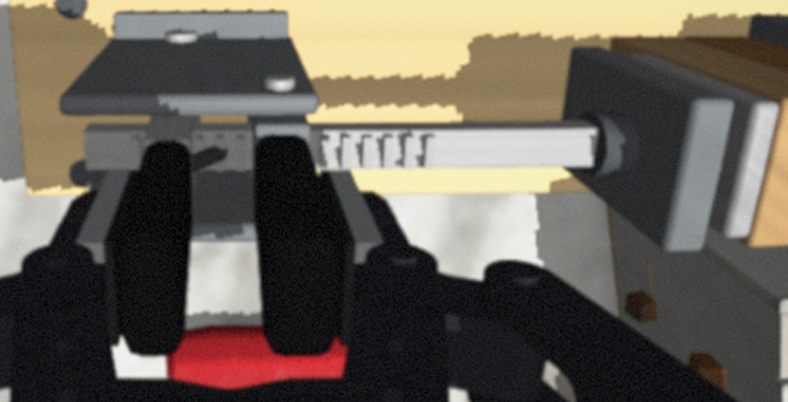

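View pics/cw21.png

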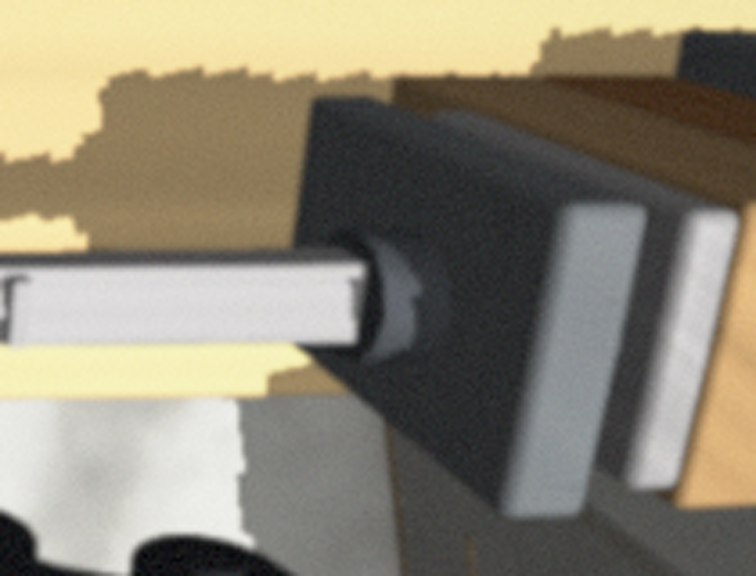

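{"api": "move_arm", "payload": {"moves": [[[0,0,0,0,0,0],[0,0,0,0,0,0],[0,0,0,0,0,0]]], "jaw": 0.48}}

```text
clock: 30.38
eef_pos: [555.9, -81.6, 109.2]
tool_rot: [3.141, 0.005, 1.323]
force: [-2.9, -8.6, 7.6]
width: 41.3
```

```bash
python3 lk2.py w22; python3 m3.py w16 590.8,604,620 w22;python3 m3.py w17 594.3,606.8,620 w22
```

```text
30.38 [555.9 -81.6 109.2] [3.141 0.005 1.323] [-2.9 -8.6  7.6] 41.3
tcp [-108.    -1.1]
w22 head (7.8, np.float64(0.9998142317517742)) pad (6.3, np.float64(0.9999944132038582))
w22 head (2.6, np.float64(0.9999361147641916)) pad (2.55, np.float64(0.999994623938379))
```

{"api": "move_arm", "payload": {"moves": [[[0,0,0,0,0,0],[0,0,0,0,0,0],[0,0,0,0,0,0]]], "jaw": 0.47}}

```text
clock: 30.8
eef_pos: [556.0, -81.3, 109.2]
tool_rot: [3.14, 0.004, 1.324]
force: [-3.1, -8.1, 7.1]
width: 40.4
```

```bash
python3 lk2.py w23; python3 m3.py w16 590.8,604,620 w23;python3 m3.py w17 594.3,606.8,620 w23
```

```text
30.8 [556.  -81.3 109.2] [3.14  0.004 1.324] [-3.1 -8.1  7.1] 40.4
tcp [-107.6   -1.1]
w23 head (7.5, np.float64(0.9996934840803635)) pad (5.35, np.float64(0.9999963279654912))
w23 head (2.3, np.float64(0.9999594077590712)) pad (1.65, np.float64(0.999992066480333))
```

{"api": "move_arm", "payload": {"moves": [[[0,0,0,0,0,0],[0,0,0,0,0,0],[0,0,0,0,0,0],[0,0,0,0,0,0]]], "jaw": 0.463}}

```text
clock: 31.35
eef_pos: [556.1, -81.0, 109.3]
tool_rot: [3.14, 0.004, 1.324]
force: [-2.6, -7.7, 7.5]
width: 39.5
```

```bash
python3 lk2.py w24; python3 m3.py w16 590.8,604,620 w24;python3 m3.py w17 594.3,606.8,620 w24; python3 m3.py w15 579.7,600,620 w24; python3 m3.py w14 568.2,589,620 w15 w16
```

```text
31.35 [556.1 -81.  109.3] [3.14  0.004 1.324] [-2.6 -7.7  7.5] 39.5
tcp [-107.3   -1.1]
w24 head (7.35, np.float64(0.9997585262120596)) pad (4.65, np.float64(0.9999899808312154))
w24 head (2.15, np.float64(0.9999209273592528)) pad (0.9, np.float64(0.9999821807145551))
w24 head (18.3, np.float64(0.9995236644817798)) pad (8.35, np.float64(0.9999916144347822))
w15 head (11.55, np.float64(0.9995210908582792)) pad (11.1, np.float64(0.9999908415739935))
w16 head (20.95, np.float64(0.9277088026671394)) pad (14.8, np.float64(0.9999897906659976))
```

View pics/cw24.png

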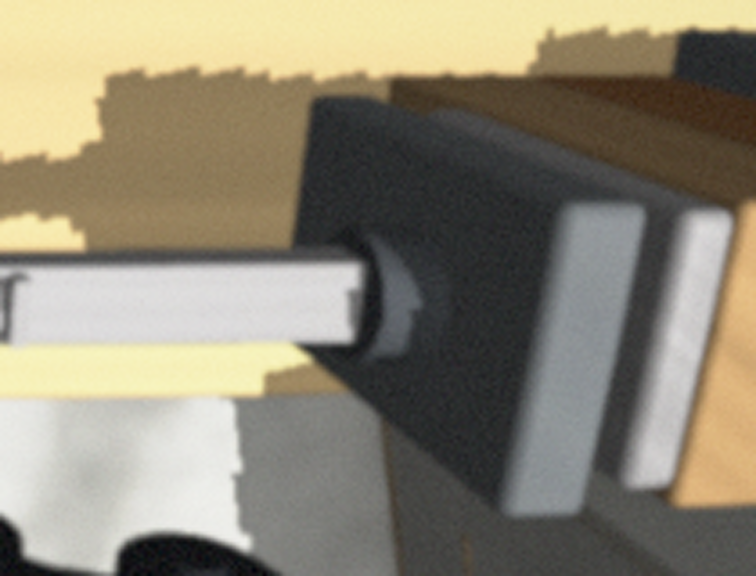

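{"api": "move_arm", "payload": {"moves": [[[0,0,0,0,0,0],[0,0,0,0,0,0],[0,0,0,0,0,0],[0,0,0,0,0,0]]]}}

```text
clock: 31.9
eef_pos: [556.1, -81.0, 109.3]
tool_rot: [3.14, 0.004, 1.324]
force: [-4.4, -7.4, 7.7]
width: 39.8
```

```bash
python3 lk2.py w25; python3 m3.py w16 590.8,604,620 w25
python3 - <<'E'
from cell import get_image
import cv2
for n in('scene','top'):cv2.imwrite(f'pics/{n}9.png',get_image(n)['color'])
E
```

```text
31.9 [556.1 -81.  109.3] [3.14  0.004 1.324] [-4.4 -7.4  7.7] 39.8
tcp [-107.3   -1.1]
w25 head (7.35, np.float64(0.999831128746992)) pad (4.65, np.float64(0.9999900579277877))
```

View pics/scene9.png

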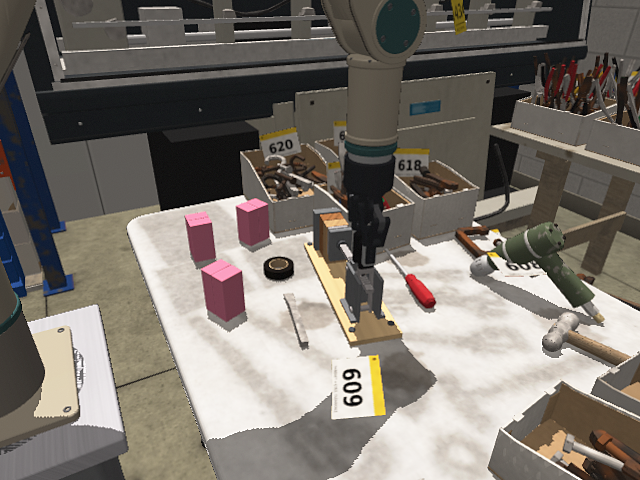

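The scene is steady: the pad reading has not moved, and the tape roll, punch and screwdriver look where they started. Handing in now.

Run:
```python
from cell import job
print(job.finish_job())
```

```text
the job is handed in; nothing more can be done
None
```

I slid the two-tone brown block against the fixed jaw and let go of it. I then worked the trigger through six full strokes and one slow partial stroke. I handed in at about 32 s, still holding the trigger squeezed at about 39.7 mm.

- **Block:** it had stayed turned in the grip and met the jaw on one corner. I turned the tool about 0.07 rad while pushing (the force rose to about 15 N) until its edge lay square. After I let go, the wrist picture showed it flush and square.
- **On release:** the arm sprang forward about 7 mm because I had not backed off the whole push. The force then read close to zero and the block had not moved.
- **Pad:** I estimate it is pushed in 5.4 mm, give or take about 0.3 mm. That comes from how far the jaw plate and pad moved in the pictures, scaled by the 6 mm strokes. It did not change over the last half second.
- **What disagreed:** on the last stroke the jaw moved about 0.8 mm on the first squeeze. It then stayed still until the opening was about 40.4 mm, although I had expected it to keep moving with the trigger. I closed in small steps, checking a picture after each.
- **Bystanders:** the last scene picture shows the tape roll, punch and screwdriver apparently where they started. I compared them by eye only.

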